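# Lock the dish imager's focus ring with the barrel held

### The arm

A 6-joint arm with a two-finger parallel gripper is mounted at the origin on a cart in front of the work surface, level with it; the furniture and walls round the work are solid. World frame = base frame: x ahead of the robot, y to its left, z up, the work surface at z = 0. Lengths are in m, angles in rad, forces in N, time in s.
With the tool pointing down it reaches from about 0.3 to 0.875 m from the base axis. Payload 6.4 kg.
Tool frame: the origin (TCP) lies midway between the tips of the shut fingers; the grasp point (between the pads) lies 19 mm behind it; z points along the fingers, y is the direction in which the jaws open and shut (so a half turn about z gives the same grasp; the last joint's range is limited). The gripper opens to 85 mm and grips with 20 to 120 N. Pads are 22 mm wide; open, the fingers measure 114 mm over their backs; the gripper's body (76 mm by 85 mm) begins 54 mm behind the grasp point. The pads swing forward as they close: fully open they stand 13 mm farther back than shut.
Start: joints at [-1.446, 0.181, 1.607, -0, 1.354, -0.206], TCP at [0.187, -0.544, 0.231] pointing down, gripper open.
Joint ranges: [-2.99, 2.99], [-0.89, 2.07], [0.3, 2.58], [-1.14, 4.28], [0, 2.63], [-3.12, 3.12]. Speed limits (rad/s): [2.57, 2.57, 3.01, 3.14, 3.14, 3.14].

### API

Orientations are given as a unit quaternion [w, x, y, z].
In Python, from bench import ctrl, optics, ticket gives the robot as it stands. The module is installed in compiled form; this text tells all that it offers.
- The arm moves only by the tool step_arm, never from a script. Its argument "targets" is text: rows parted by semicolons, each of 6 numbers parted by spaces: the shift along the tool's x, y, z in mm, then the turn, a rotation vector about the tool's x, y, z in rad. In form: dx dy dz rx ry rz; .... A call has 1 to 8 rows; each row is the pose to reach, as a shift and turn from the pose commanded when the call began, along the tool's axes at that moment; what a row does not reach only later rows make up. A row lasts 1/8 s, in which the tool goes at most 62.5 mm and 10.7 degrees, less where a joint would pass 70% of its speed; a pose out of reach is approached as far as the arm can. A call with a gripper value outside its range is refused whole. "grip" is the opening in per cent of the stroke, from 0 (shut) to 100 (fully open), set as the call begins (left out, the last holds). The fingers move at their own pace and stop on an object; the grip force is fixed at half the most. Time passes only in rows, so rows that repeat a pose let the fingers close. It gives the time, the measured TCP pose, the force and the opening at its end, in the units of the state.
- ctrl.get_obs(): the state, without advancing time (a new reading comes with each control period).
- optics.camera(name): name is "side" or "top"; returns a dict with "image" (480x640x3 uint8, red, green, blue), "mtx" (3x3 intrinsics, pixels), "xyz" and "orientation" of the camera in the world. Camera axes: x right, y up, looking along -z (the intrinsics and any distortion apply to the point x, -y, -z); pixel columns grow to the right and rows downward; lengths in m; the calibration is good to about 2 mm. A picture is of the moment at which its call begins. There is no depth.
- ticket.hand_in(): hands the job in, once; it reports no verdict.
The state is a dict: "time_s": time; "q": joint angles; "dq": joint speeds; "joint_efforts": joint torques, N m; "eef_pos": TCP position; "eef_rot": TCP orientation; "wrist_force": force on the tool from outside, world axes, zero at the start; "torque": the same for the moment, N m; "opening": opening from 0.0 (shut) to 1.0 (fully open).
Only numpy, scipy, OpenCV 4.12 (cv2) and the standard library are available. Lean on these libraries where they do the work, as an engineer would, in place of code of your own. Each camera call takes 0.05 s, during which the arm holds its last target.

### The job

The small dish imager has been focused and its lens must now be locked. Fit the orange-handled holding key into the two slots of the lens barrel with its tail in the fork on the imager, and let go of it; tighten the knurled lock ring under the barrel clockwise (seen from above) to about 0.9 newton metres, without overtightening it and without letting the barrel's white line drift off the line on the housing; then take the key off and set it down on the worktop the way it stood, clear of the imager, leaving everything else undisturbed.

Things in the scene. Friction and masses are not known exactly. Their poses are not given: they have to be found in the camera images.
- imager: dish imager, fixed: ivory housing, dark top plate, 35 mm high. Origin on the worktop under the vertical lens axis; x -52 to 52 mm, y -133 to 73 mm. On the axis: aluminium nose 48 mm across (flange 64 mm up to z 41) to z 55, steel wave washer, aluminium knurled lock ring 56 mm across z 57 to 73, black lens barrel 44 mm across to its rim at z 93. A fork stands at y -108
- ring_grip (a point): centre of the lock ring (z 65 mm on the lens axis), axes as the imager. It turns easily (0.05 N m) for 0.15 to 1.05 rad clockwise (it varies) until it meets the washer; the torque then steps up to about 0.4 N m and grows by 7 N m per rad. It stays where left. It drags the barrel along unless the key holds it. The fitted key's bar passes over it to the imager's -y at z 94 to 101 mm
- slot_floor (a point): point on the lens axis at the floor of the barrel's slots (z 85 mm), turns with the barrel. Two opposite slots, 8 mm wide and 8 mm deep, cut the 7 mm thick rim along this point's y axis (the imager's y when the barrel is on its mark); hollow between them
- fork_mouth (a point): point midway between the tops of the fork's two prongs, z 101.5 mm, 108 mm from the lens axis on the imager's -y side, axes as the imager. Prongs 9 mm thick with rounded tops, 16 mm long in y, gap 14 mm across x, gap floor z 85 mm, which carries the foot
- lens_barrel (a joint): turn of the lens barrel, rad, positive anticlockwise from above; 0 with its white line on the housing's line. Friction 0.12 N m, so it turns if the ring is tightened with the barrel not held
- washer (a joint): squeeze of the wave washer under the lock ring, m: 0 until the ring meets it, about 0.00016 at 0.6 N m, 0.0003 at 0.9 N m, 0.0005 at 1.2 N m (crushed). The reading is too coarse to tighten by: go by the torque felt
- holding_key: loose steel key, 0.12 kg, standing level. Origin under the middle of its round dowel (7 mm thick, 41 mm long along y, at the bottom, under a 4 mm web). Bar 11 mm wide, y +21 to -114 mm, z 9.5 to 15.5; foot 11 x 10 mm at y -108 reaches down to z 0. Fitted: axes agree with the imager's, origin on slot_floor, dowel in both slots, foot between the fork's prongs
- key_handle (a point): middle of the key's orange handle, 12 mm thick (x), 26 mm long (y), z 15 to 33 mm above the key's underside; 77 mm from the key's origin towards its -y, 24 mm above its underside
- petri_stack: stack of petri dishes, leave alone
- timer: white lab timer, leave alone
- notebook: black notebook, leave alone
- media_bottle: glass media bottle with blue cap, leave alone
- tip_box: blue pipette tip box, leave alone
- beaker: glass beaker, leave alone
- pipette: pipette lying on the worktop, leave alone

How it is judged:
On the way, in this order (a step that is already met when the one before it is completed fails the run):
1. the key sits home in the barrel's slots with its tail in the fork, let go of (z of holding_key in the frame of slot_floor below 0.002 m and horizontal distance between holding_key and slot_floor below 0.004 m and angle between the y axis of holding_key and the y axis of imager, either way round below 0.1 rad and contact force between the fingers and holding_key below 0.5 N), for 0.2 s.
2. the lock ring is tightened (washer squeezed 0.16 to 0.5 mm, about 0.6 to 1.2 N m) with the key still in place (value of joint washer between 0.00016 and 0.0005 m and distance between holding_key and slot_floor below 0.005 m), for 0.2 s.
At the end, for the whole second after the job is handed in: The lock ring is tight (washer squeezed 0.16 to 0.5 mm, 0.6 to 1.2 N m); the barrel is within 0.12 rad (2.6 mm at its rim) of its mark; the key stands at rest on the worktop, upright within 0.2 rad, its origin over 70 mm from the lens axis and not touching the imager (value of joint washer between 0.00016 and 0.0005 m and value of joint lens_barrel between -0.12 and 0.12 rad and height (world z) of holding_key below 0.006 m and angle between holding_key's own z axis and vertical below 0.2 rad and horizontal distance between holding_key and imager above 0.07 m and linear speed of holding_key below 0.02 m/s and contact force between holding_key and imager below 0.1 N).
It fails at once if the ring is overtightened (beyond about 1.2 N m: washer squeezed more than 0.5 mm) (value of joint washer above 0.0005 m).
It fails at once if the barrel is turned more than 0.25 rad off its mark (value of joint lens_barrel above 0.25 rad or value of joint lens_barrel below -0.25 rad).
It fails at once if a bystander is moved more than 20 mm (distance of any of petri_stack, timer, notebook, media_bottle, tip_box, beaker, pipette from where it was at the start of the episode above 0.02 m).
It also fails if it takes over 72 s, if anything falls off the work surface, if the arm or the gripper's body presses on something with over 40 N, if the wrist force passes 120 N, or if a joint passes its speed limit or range.

## Working session

There is one attempt and no reset: what is moved stays moved. The work goes in short steps, Python scripts to look and compute and a tool call to move; the robot and the scene stay as the last step left them, time stands still between calls to the robot, and variables do not carry over. Pictures are saved under pics/ and viewed, and the job is handed in when it is done.

Besides the shell and the picture viewer there is one more tool, called after ">>>" in YAML: its name, and indented under it one key for each argument. step_arm: Moves the arm, as the interface text tells. Its arguments: {"type":"object","properties":{"targets":{"type":"string"},"grip":{"type":"number"}},"required":["targets"]}

```bash
mkdir -p pics; python3 - <<'E'
from bench import ctrl,optics
import cv2
print(ctrl.get_obs())
for n in("side","top"):
    c=optics.camera(n); cv2.imwrite(f"pics/{n}0.png",c["image"][:,:,::-1]); print(n,{k:v for k,v in c.items() if k!="image"})
E
```

```text
{'time_s': 0.0, 'q': array([-1.44632565e+00,  1.81553676e-01,  1.60803595e+00,  3.80314834e-05,
        1.35380711e+00, -2.06296769e-01]), 'dq': array([ 0.00087953,  0.00180902, -0.00119794,  0.00068851,  0.00011944,
       -0.00071671]), 'joint_efforts': array([-3.72823473e-03, -4.44877839e+01, -3.51335406e+01, -6.49549311e-04,
        9.11752169e-03, -5.47944197e-06]), 'eef_pos': array([ 0.18669994, -0.54324569,  0.23036356]), 'eef_rot': array([-9.00522720e-04,  9.86355531e-01,  1.64626707e-01,  5.54453723e-05]), 'wrist_force': array([-0.50970059,  0.14232956,  0.15692987]), 'torque': array([ 0.00110877,  0.04440509, -0.00839565]), 'opening': 1.0019679246614697}
side {'mtx': array([[460.8746787 ,   0.        , 315.56522036],
       [  0.        , 460.8746787 , 238.19288818],
       [  0.        ,   0.        ,   1.        ]]), 'xyz': array([-0.05221208, -1.06836895,  0.65347965]), 'orientation': array([ 0.80659164,  0.52537329, -0.14645542, -0.22791149])}
top {'mtx': array([[586.06544458,   0.        , 326.56009398],
       [  0.        , 586.06544458, 247.34171646],
       [  0.        ,   0.        ,   1.        ]]), 'xyz': array([-0.53047405, -0.25394882,  1.54020995]), 'orientation': array([ 0.73275823,  0.25301956, -0.20562213, -0.59729894])}
```

View pics/side0.png

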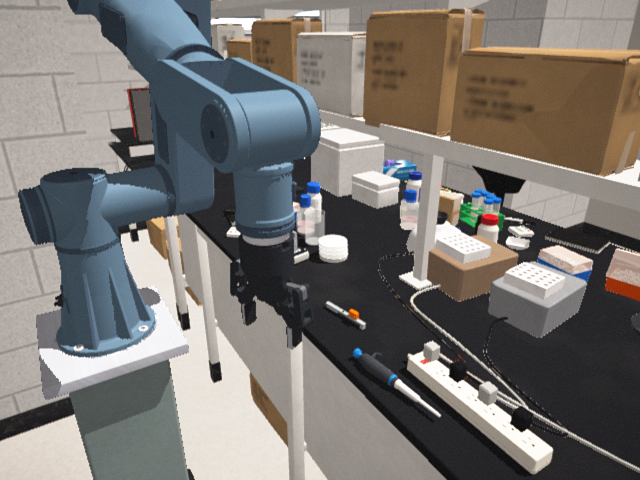

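View pics/top0.png

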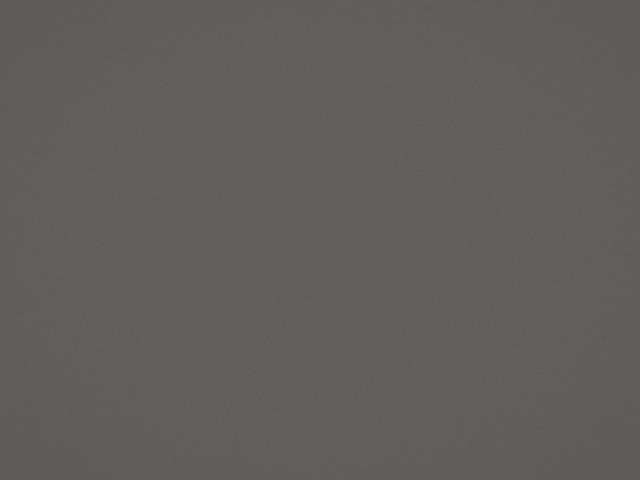

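The side view shows the key (orange handle at about 352,314). The imager is hidden behind the arm, and the top view is plain grey. I'll check the geometry.

```bash
cat > h.py <<'E'
from bench import ctrl,optics
import numpy as np,cv2
from scipy.spatial.transform import Rotation as R
def rot(q): return R.from_quat([q[1],q[2],q[3],q[0]]).as_matrix()
def ray(c,u,v):
    M=c["mtx"]; d=np.array([(u-M[0,2])/M[0,0],-(v-M[1,2])/M[1,1],-1]); return rot(c["orientation"])@d
def onz(c,u,v,z=0):
    d=ray(c,u,v); o=np.array(c["xyz"]); return o+d*(z-o[2])/d[2]
def proj(c,p):
    P=(np.atleast_2d(p)-c["xyz"])@rot(c["orientation"]); M=c["mtx"]
    return np.c_[M[0,2]+M[0,0]*P[:,0]/-P[:,2], M[1,2]+M[1,1]*P[:,1]/P[:,2]]
def save(c,name,box=None,s=1):
    im=c["image"][:,:,::-1]
    if box: x0,y0,x1,y1=box; im=im[y0:y1,x0:x1]
    im=cv2.resize(im,None,fx=s,fy=s,interpolation=cv2.INTER_CUBIC); cv2.imwrite("pics/"+name,im)
E
python3 - <<'E'
from h import *
s=optics.camera("side");t=optics.camera("top")
for uv in [(328,306),(365,326),(352,314),(333,250),(370,370),(270,310),(430,290)]: print(uv,onz(s,*uv))
print(onz(t,320,240),t["image"].std((0,1)),t["image"].min((0,1)),t["image"].max((0,1)))
for uv in [(0,0),(639,0),(0,479),(639,479)]: print(onz(t,*uv))
save(s,"s1.png",(180,170,460,450),2.1)
im=t["image"].astype(float); im=(im-im.min())/(im.max()-im.min())*255
cv2.imwrite("pics/t1.png",im.astype(np.uint8))
E
```

```text
(328, 306) [ 0.51364193 -0.20128761  0.        ]
(365, 326) [ 0.5414242  -0.32507156  0.        ]
(352, 314) [ 0.54519582 -0.26527356  0.        ]
(333, 250) [0.71397636 0.07849764 0.        ]
(370, 370) [ 0.45277028 -0.46012424  0.        ]
(270, 310) [ 0.37540934 -0.13840215  0.        ]
(430, 290) [ 0.80029848 -0.28134411  0.        ]
[0.67653892 0.01889507 0.        ] [1.35291455 1.36880456 1.34648444] [89 89 85] [101 101  97]
[1.85737511 1.90333957 0.        ]
[ 2.49537063 -1.21737583  0.        ]
[-0.25216287  0.65514533  0.        ]
[ 0.07626431 -0.94016129  0.        ]
```

View pics/s1.png

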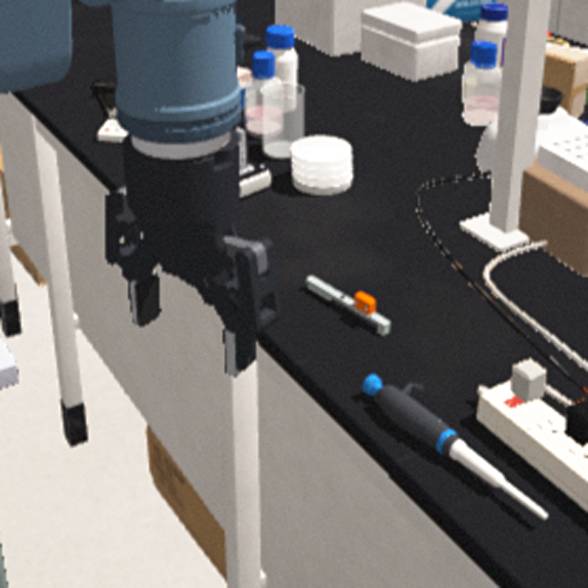

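View pics/t1.png

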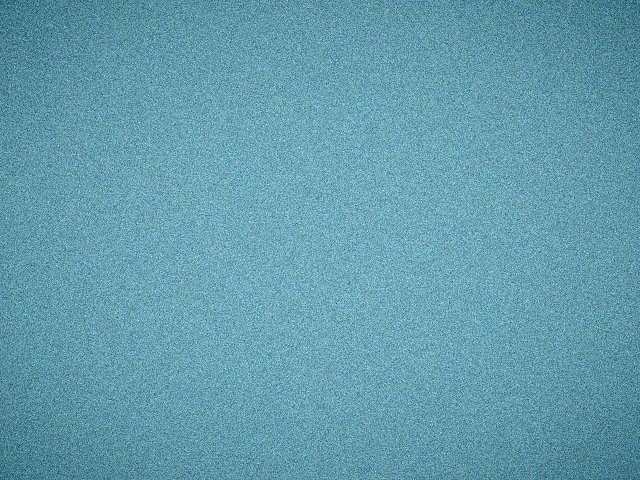

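The top camera gives nothing but noise, so I'll work with the side camera alone. I'll measure the key now while it's unobstructed.

```bash
python3 - <<'E'
from h import *
s=optics.camera("side"); np.savez("side0.npz",**s)
save(s,"key.png",(315,290,380,340),12)
E
```

```text
(no output)
```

View pics/key.png

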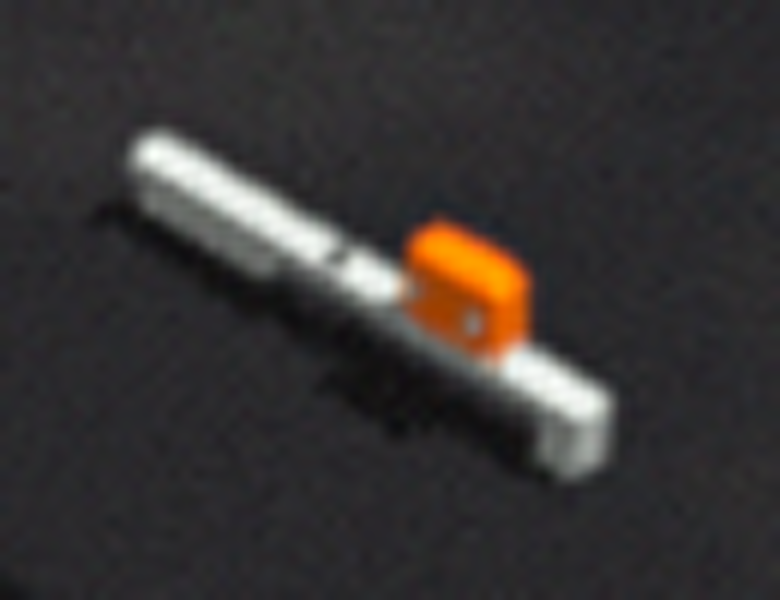

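```bash
cat > keyfit.py <<'E'
from h import *
from scipy.optimize import minimize
def box(x0,x1,y0,y1,z0,z1): return np.array([[x,y,z] for x in(x0,x1) for y in(y0,y1) for z in(z0,z1)])*1e-3
BAR=box(-5.5,5.5,-114,21,9.5,15.5);FOOT=box(-5.5,5.5,-113,-103,0,12)
DOW=np.array([[3.5*np.cos(a),y,3.5+3.5*np.sin(a)] for a in np.arange(0,6.28,.4) for y in(-20.5,20.5)])*1e-3
WEB=box(-2,2,-20.5,20.5,3,10)
H=box(-6,6,-90,-64,15,33)
def quad(b): 
    z=b[:,2].max(); return b[b[:,2]==z]
def render(c,p,rz,base,bx,S=6,nice=None):
    x0,y0,x1,y1=bx
    Rm=R.from_euler("ZYX",[rz,0,0]).as_matrix()
    out=np.zeros(((y1-y0)*S,(x1-x0)*S),np.uint8)
    def fill(pts,val):
        uv=proj(c,pts@Rm.T+np.array([p[0],p[1],base]))
        uv=((uv+0.5-[x0,y0])*S-0.5)
        h=cv2.convexHull(np.round(uv*16).astype(np.int32))
        cv2.fillConvexPoly(out,h,val,shift=4)
    for b in(DOW,WEB,FOOT,BAR): fill(b,1)
    fill(quad(BAR),2); fill(H,3); fill(quad(H),4)
    L=[cv2.resize((out==k).astype(np.float32),(x1-x0,y1-y0),interpolation=cv2.INTER_AREA) for k in range(5)]
    return [cv2.GaussianBlur(l,(0,0),.5) for l in L]
def fit(c,init,base=0,pad=8,full=False,verbose=0):
    uv=proj(c,np.array([[init[0],init[1],base]]))[0]
    Rm=R.from_euler("z",init[2]).as_matrix()
    allp=np.vstack([BAR,FOOT,H])@Rm.T+[init[0],init[1],base]
    uv=proj(c,allp); x0,y0=np.floor(uv.min(0)-pad).astype(int);x1,y1=np.ceil(uv.max(0)+pad).astype(int)
    im=c["image"][y0:y1,x0:x1].astype(float)
    def cost(v,ret=False):
        b=base+(v[3]*.001 if len(v)>3 else 0)
        L=render(c,(v[0]*.001,v[1]*.001),v[2]*.01,b,(x0,y0,x1,y1))
        A=np.array([l.ravel() for l in L]).T; Y=im.reshape(-1,3)
        w,_,_,_=np.linalg.lstsq(A,Y,rcond=None); r=Y-A@w
        if ret: return (A@w).reshape(im.shape)
        return np.mean(np.minimum(np.abs(r),80)**2)
    v0=[init[0]*1e3,init[1]*1e3,init[2]*100]+([0] if full else [])
    best=None
    for k in range(3):
        sim=[v0]+[np.array(v0)+d for d in np.eye(len(v0))*[4,4,4,4][:1][0]*(1 if k%2==0 else -1)]
        r=minimize(cost,v0,method="Nelder-Mead",options=dict(initial_simplex=sim,xatol=.02,fatol=.01))
        v0=r.x
    m=cost(v0,True)
    vis=np.hstack([im,np.clip(m,0,255)])[:,:,::-1].astype(np.uint8)
    return r.x*np.array([1e-3,1e-3,.01]+[1e-3]*(len(v0)-3)),r.fun,vis
E
python3 - <<'E'
from keyfit import *
c=dict(np.load("side0.npz"))
d=np.array([-.028,.124]);yaw=np.arctan2(-d[0],d[1])
for full in(0,1):
    r,f,v=fit(c,[.518,-.221,yaw],0,full=full); print(r,f)
    cv2.imwrite(f"pics/fit{full}.png",cv2.resize(v,None,fx=6,fy=6))
E
```

```text
[ 0.51290808 -0.2214965   0.16637273] 94.9499623080413
[ 0.51893954 -0.21382742  0.1682129   0.00261296] 353.0478236385496
```

View pics/fit0.png

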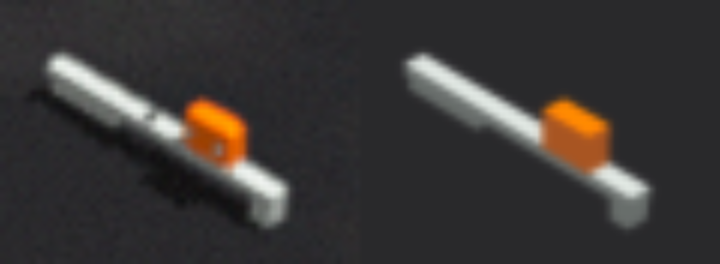

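The model fit is good: key origin (0.513, -0.2215), yaw 0.166. Next I'll move over the handle, which should clear the view of the imager.

```bash
cat >> h.py <<'E'
def row(pos,xang,tilt=None,cmd=None):
    """target: tcp pos, tool x world angle, pointing down -> row in current tool frame (from measured pose)"""
    o=ctrl.get_obs(); p0=o["eef_pos"]; R0=rot(o["eef_rot"])
    Rt=np.array([[np.cos(xang),np.sin(xang),0],[np.sin(xang),-np.cos(xang),0],[0,0,-1]])
    d=R0.T@(np.array(pos)-p0)*1e3; rv=R.from_matrix(R0.T@Rt).as_rotvec()
    return np.round(d,1),np.round(rv,4)
E
python3 - <<'E'
from h import *
print(row([.5257,-.2974,.20],1.737))
E
```

```text
(array([ 400.6, -122.7,   31. ]), array([-6.0000e-04, -7.0000e-04, -1.4062e+00]))
```

>>> step_arm:
  targets: "50 -15 4 0 0 -0.176; 100 -31 8 0 0 -0.352; 150 -46 12 0 0 -0.527; 200 -61 16 0 0 -0.703; 250 -77 19 0 0 -0.879; 300 -92 23 0 0 -1.055; 350 -107 27 0 0 -1.23; 400.6 -122.7 31 0 0 -1.406"

```text
time_s: 1.25
eef_pos: [0.5271, -0.2966, 0.2002]
eef_rot: [0.0, 0.644, 0.765, -0.0]
wrist_force: [0.7, -1.2, -0.3]
opening: 0.997
```

```bash
python3 - <<'E'
from h import *
s=optics.camera("side"); np.savez("side1.npz",**s); save(s,"s2.png"); o=ctrl.get_obs(); print(o["time_s"],o["eef_pos"],o["q"])
t=optics.camera("top"); print(t["image"].std())
E
```

```text
1.3 [ 0.53107558 -0.2919791   0.1996234 ] [-0.70037257  0.27652298  1.55751145  0.00400058  1.30730979 -0.88384766]
2.3947312624154895
```

View pics/s2.png

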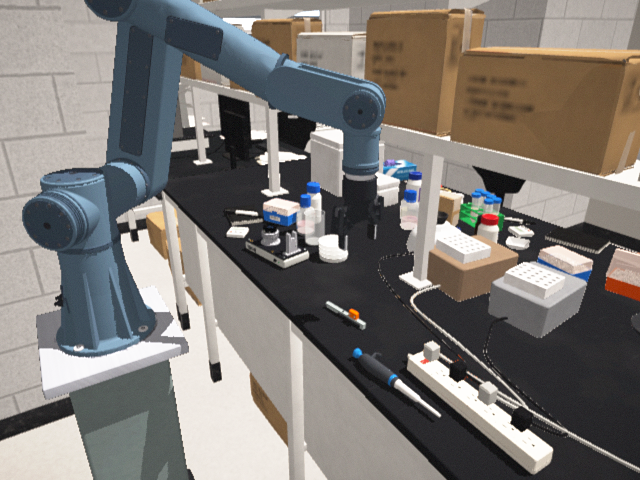

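The imager is now visible at about (275,245), with the fork at its right end (about 292,243). I'll zoom in on it.

```bash
python3 - <<'E'
from h import *
c=dict(np.load("side1.npz")); save(c,"im1.png",(225,190,355,285),6)
for uv in [(246,250),(275,265),(308,255),(280,238)]: print(uv,onz(c,*uv),onz(c,*uv,.035))
E
```

```text
(246, 250) [0.46915264 0.23044515 0.        ] [0.44122864 0.1608814  0.035     ]
(275, 265) [0.50172549 0.08267009 0.        ] [0.47205691 0.02102109 0.035     ]
(308, 255) [0.62449164 0.08961391 0.        ] [0.58824777 0.02759301 0.035     ]
(280, 238) [0.61023189 0.25843893 0.        ] [0.57475177 0.18737585 0.035     ]
```

View pics/im1.png

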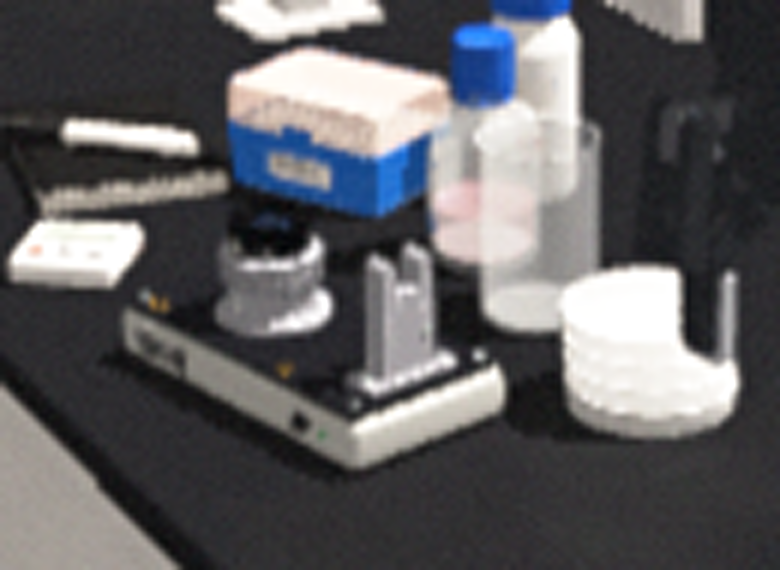

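```bash
cat > imfit.py <<'E'
from keyfit import *
def cyl(r,z0,z1): 
    a=np.linspace(0,2*np.pi,48); return np.array([[r*np.cos(t),r*np.sin(t),z] for t in a for z in(z0,z1)])*1e-3
def face(b,ax,hi):
    v=b[:,ax]; return b[v==(v.max() if hi else v.min())]
B=box(-52,52,-133,73,0,35)
prims=[(face(B,0,0),1),(face(B,1,0),2),(face(B,2,1),3)]
F,N,RG,BA=cyl(32,35,41),cyl(24,41,55),cyl(28,57,73),cyl(22,73,93)
prims+=[(F,4),(F[1::2],8),(N,5),(RG,6),(RG[1::2],9),(BA,7),(BA[1::2],11)]
for x0,x1 in((7,16),(-16,-7)):
    P=box(x0,x1,-116,-100,35,101.5); prims+=[(P,10),(face(P,1,0),12)]
    if x0==7:
        Fl=box(-16,16,-116,-100,35,85); 
prims+=[]
Fl=box(-7,7,-116,-100,35,85)
order=prims[:-4]+[prims[-4],prims[-3],(Fl,10),(face(Fl,1,0),12),prims[-2],prims[-1]]
def rend(c,v,bx,S=6):
    x0,y0,x1,y1=bx; Rm=R.from_euler("z",v[2]*.01).as_matrix()
    out=np.zeros(((y1-y0)*S,(x1-x0)*S),np.uint8)
    for pts,val in order:
        uv=proj(c,pts@Rm.T+np.array([v[0]*.001,v[1]*.001,0])); uv=(uv+.5-[x0,y0])*S-.5
        cv2.fillConvexPoly(out,cv2.convexHull(np.round(uv*16).astype(np.int32)),int(val),shift=4)
    return [cv2.GaussianBlur(cv2.resize((out==k).astype(np.float32),(x1-x0,y1-y0),interpolation=cv2.INTER_AREA),(0,0),.5) for k in range(13)]
def fitim(c,v0,bx,poly):
    x0,y0,x1,y1=bx; im=c["image"][y0:y1,x0:x1].astype(float)
    m=np.zeros(im.shape[:2],np.uint8); cv2.fillPoly(m,[np.round(np.array(poly)-[x0,y0]).astype(np.int32)],1); m=m.ravel()>0
    Y=im.reshape(-1,3)
    def cost(v,ret=0):
        A=np.array([l.ravel() for l in rend(c,v,bx)]).T
        w=np.linalg.lstsq(A[m],Y[m],rcond=None)[0]; r=Y[m]-A[m]@w
        if ret: return ((A@w)*m[:,None]).reshape(im.shape)
        return np.mean(np.minimum(abs(r),70)**2)
    v0=np.array(v0,float)
    for k in range(4):
        sim=[v0]+[v0+d*(1 if k%2==0 else -1)*(5 if k<2 else 2) for d in np.eye(3)]
        r=minimize(cost,v0,method="Nelder-Mead",options=dict(initial_simplex=sim,xatol=.02,fatol=.01)); v0=r.x
    return v0,r.fun,np.hstack([im,np.clip(cost(v0,1),0,255)])[:,:,::-1].astype(np.uint8)
poly=[(100,290),(215,300),(205,235),(235,205),(330,225),(345,290),(365,235),(440,235),(450,330),(530,350),(530,430),(360,490),(100,370)]
poly=np.array(poly)/6+[225,190]
if __name__=="__main__":
    c=dict(np.load("side1.npz"))
    n=onz(c,284,267.5);l=onz(c,245.5,247);r=onz(c,308,258.5); print(n,l,r)
    y=(l-n)[:2];yaw=np.arctan2(-y[0],y[1]); Rm=R.from_euler("z",yaw).as_matrix()
    o=n-Rm@[-.052,-.133,0]; print(o,yaw)
    v,f,vis=fitim(c,[o[0]*1e3,o[1]*1e3,yaw*100],(225,190,355,285),poly); print(v,f)
    cv2.imwrite("pics/imfit.png",cv2.resize(vis,None,fx=3,fy=3))
E
python3 imfit.py
```

```text
[0.51759681 0.05317421 0.        ] [4.77230158e-01 2.53114645e-01 1.11022302e-16] [0.61155777 0.06772358 0.        ]
[0.54224761 0.19383457 0.        ] 0.1992154395144617
[537.66241184 183.5004251   18.53382802] 914.6342541206976
```

View pics/imfit.png

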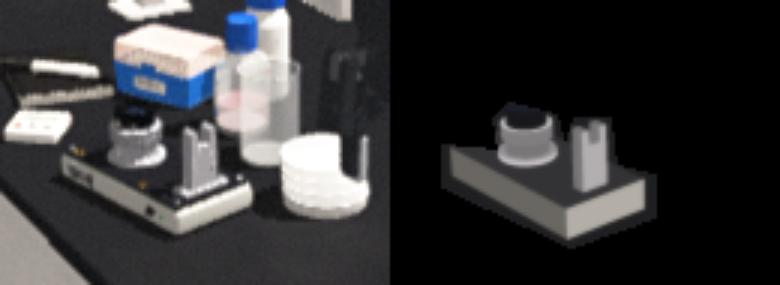

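```bash
python3 - <<'E'
import re
s=open("imfit.py").read()
s=s.replace('B=box(-52,52,-133,73,0,35)\nprims=[(face(B,0,0),1),(face(B,1,0),2),(face(B,2,1),3)]',
'''B=box(-52,52,-133,73,0,35)
import sys
HI=float(sys.argv[1]) if len(sys.argv)>1 else 28
def rb(z0,z1,i=0,r=8):
    return np.array([[sx*(52-i-r)+r*np.cos(t),(-30+sy*(103-i-r))+r*np.sin(t),z] for sx in(-1,1) for sy in(-1,1) for t in np.linspace(0,6.28,24) for z in(z0,z1)])*1e-3
Bl=rb(0,HI); fx=face(box(-52,52,-131,73,0,HI),0,0); fy=face(box(-50,52,-133,73,0,HI),1,0)
prims=[(rb(0,35,1.5),3),(Bl,1),(fy,2),(rb(HI,35,1.5),3)]''')
open("imfit.py","w").write(s)
E
for h in 24 26 28 30 32 35; do echo $h; python3 imfit.py $h|tail -1; cp pics/imfit.png pics/imfit_$h.png; done
```

```text
24
[541.48957971 195.49351567  19.62596767] 798.8288647089711
26
[540.38178729 193.00872064  19.85118763] 738.6531529723335
28
[539.53246053 191.09710415  19.56138541] 729.8958953448922
30
[539.10732509 189.45975019  19.65808734] 783.3832733035367
32
[537.64982923 185.47568161  19.40984756] 852.3134460514882
35
[536.71236904 182.35125289  18.95391744] 953.2399146516165
```

```bash
python3 - <<'E'
from imfit import *
c=dict(np.load("side1.npz"))
for nm,v in(("a",[539.5,191.1,19.6]),):
    bx=(225,190,355,285); x0,y0,x1,y1=bx; S=6
    im=cv2.resize(c["image"][y0:y1,x0:x1,::-1],None,fx=6,fy=6,interpolation=cv2.INTER_CUBIC)
    Rm=R.from_euler("z",v[2]*.01).as_matrix()
    def T(p): return ((proj(c,p@Rm.T+np.array([v[0],v[1],0])*1e-3)+.5-[x0,y0])*S).astype(int)
    for r,z in((32,35),(32,41),(24,55),(28,57),(28,73),(22,93),(15,93)):
        cv2.polylines(im,[T(cyl(r,z,z)[::2])],True,(0,255,0),1)
    for b in(box(-16,-7,-116,-100,35,101.5),box(7,16,-116,-100,35,101.5)):
        for z in(0,1): cv2.polylines(im,[cv2.convexHull(T(face(b,2,z)))],True,(0,255,255),1)
        cv2.polylines(im,[cv2.convexHull(T(face(b,1,0)))],True,(0,255,255),1)
    for z in(0,35): cv2.polylines(im,[cv2.convexHull(T(face(B,2,z>0)))],True,(0,0,255),1)
    cv2.imwrite("pics/ov.png",im)
E
```

```text
(no output)
```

View pics/ov.png

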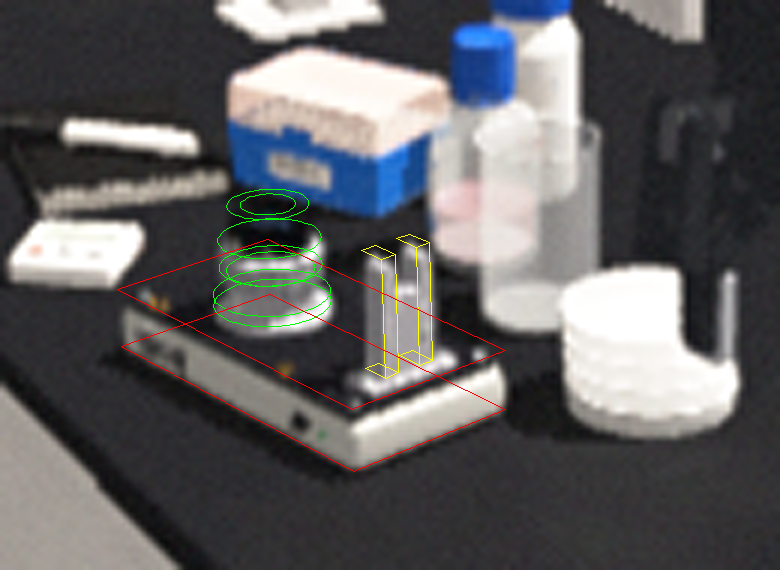

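The housing outline isn't reliable because its bottom edge seems to be raised. I'll fit the lens and fork alone instead.

```bash
cat > lf.py <<'E'
import sys; sys.argv=[sys.argv[0],"35"]
from imfit import *
lp=np.array([(200,255),(215,225),(335,225),(345,340),(200,340)])/6+[225,190]
fp=np.array([(357,262),(357,235),(440,235),(450,345),(430,370),(375,378),(357,370)])/6+[225,190]
def fit2(c,v0,bx,polys,fix=None):
    x0,y0,x1,y1=bx; im=c["image"][y0:y1,x0:x1].astype(float)
    m=np.zeros(im.shape[:2],np.uint8)
    for p in polys: cv2.fillPoly(m,[np.round(np.array(p)-[x0,y0]).astype(np.int32)],1)
    m=m.ravel()>0; Y=im.reshape(-1,3)
    def cost(v,ret=0):
        v=np.r_[v,fix] if fix is not None else v
        A=np.array([l.ravel() for l in rend(c,v,bx)]).T
        A[:,0]+=A[:,1]*0; 
        w=np.linalg.lstsq(A[m],Y[m],rcond=None)[0]; r=Y[m]-A[m]@w
        if ret: return ((A@w)*m[:,None]).reshape(im.shape)
        return np.mean(np.minimum(abs(r),70)**2)
    v0=np.array(v0,float)
    for k in range(4):
        sim=[v0]+[v0+d*(1 if k%2==0 else -1)*(5 if k<2 else 2) for d in np.eye(len(v0))]
        r=minimize(cost,v0,method="Nelder-Mead",options=dict(initial_simplex=sim,xatol=.02,fatol=.01)); v0=r.x
    return v0,r.fun,np.hstack([im,np.clip(cost(v0,1),0,255)])[:,:,::-1].astype(np.uint8)
def overlay(c,v,name,bx=(225,190,355,285),S=6):
    x0,y0,x1,y1=bx
    im=cv2.resize(c["image"][y0:y1,x0:x1,::-1],None,fx=S,fy=S,interpolation=cv2.INTER_CUBIC)
    Rm=R.from_euler("z",v[2]*.01).as_matrix()
    def T(p): return ((proj(c,p@Rm.T+np.array([v[0],v[1],0])*1e-3)+.5-[x0,y0])*S).astype(int)
    for r,z in((32,41),(24,55),(28,57),(28,73),(22,93),(15,93)):
        cv2.polylines(im,[T(cyl(r,z,z)[::2])],True,(0,255,0),1)
    for b in(box(-16,-7,-116,-100,35,101.5),box(7,16,-116,-100,35,101.5)):
        for z in(0,1): cv2.polylines(im,[cv2.convexHull(T(face(b,2,z)))],True,(0,255,255),1)
        cv2.polylines(im,[cv2.convexHull(T(face(b,1,0)))],True,(0,255,255),1)
    for z in(0,35): cv2.polylines(im,[cv2.convexHull(T(face(B,2,z>0)))],True,(0,0,255),1)
    cv2.imwrite("pics/"+name,im)
if __name__=="__main__":
    c=dict(np.load("side1.npz")); bx=(225,190,355,285)
    for ps in([lp,fp],[lp],[fp]):
        v,f,vis=fit2(c,[537,182,19.3],bx,ps) if len(ps)>1 else fit2(c,[537,182],bx,ps,fix=[19.3])
        print(v,f)
        if len(ps)>1: overlay(c,v,"ov2.png")
E
python3 lf.py
```

```text
[536.05109855 181.20909113  18.86559685] 808.3808774762175
[536.60530044 182.28856223] 867.1176824385267
[534.50331378 178.84218347] 750.8320769953428
```

View pics/ov2.png

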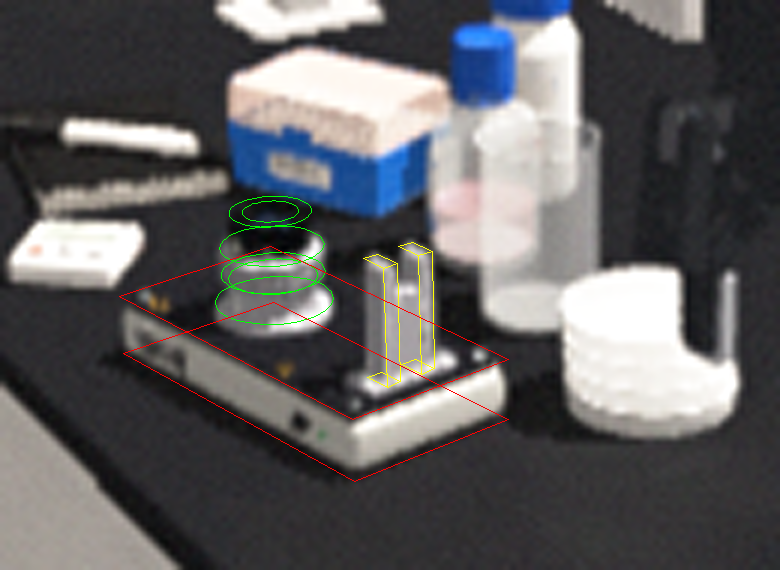

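```bash
python3 - <<'E'
from h import *
c=dict(np.load("side1.npz")); 
im=c["image"][215:262,255:305,::-1]; im=np.clip(255*(im/255.)**.6,0,255).astype(np.uint8)
cv2.imwrite("pics/z.png",cv2.resize(im,None,fx=14,fy=12.5,interpolation=cv2.INTER_LANCZOS4))
E
```

```text
(no output)
```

View pics/z.png

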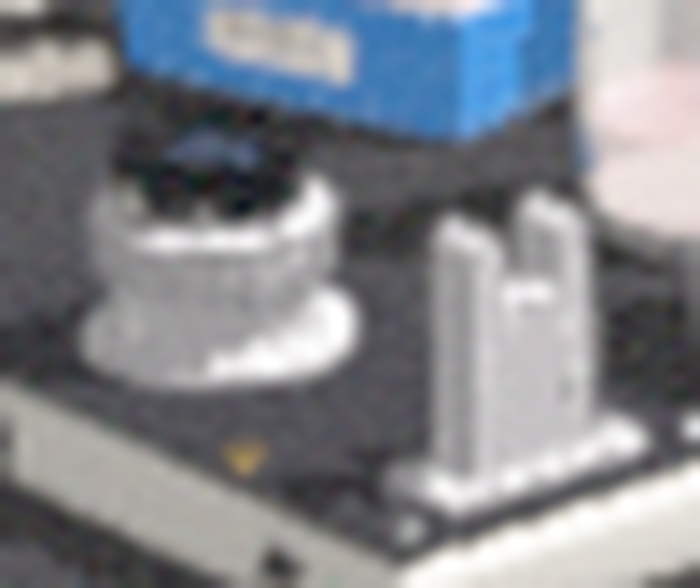

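```bash
cat > lm.py <<'E'
from h import *
from scipy.optimize import least_squares
c=dict(np.load("side1.npz"))
U=lambda X:X/14+254.54
V=lambda Y:Y/12.5+214.54
def circ(r,z):
    a=np.linspace(0,2*np.pi,180); return np.c_[r*np.cos(a),r*np.sin(a),0*a+z]*1e-3
def model(v):
    Rm=R.from_euler("z",v[2]*.01).as_matrix()
    P=lambda p: proj(c,np.atleast_2d(p)@Rm.T+np.array([v[0],v[1],v[3] if len(v)>3 else 0])*1e-3)
    f=P(circ(32e-3,.035)); ft=P(circ(32e-3,.041)); rt=P(circ(28e-3,.073)); rb=P(circ(28e-3,.057)); b=P(circ(22e-3,.093))
    mm=lambda *a:P(np.array(a)*1e-3)[0]
    return dict(fl=min(f[:,0]),fr=max(f[:,0]),fb=max(f[:,1]),rl=min(rt[:,0]),rr=max(rt[:,0]),rtb=max(rt[:,1]),bt=min(b[:,1]),
     pl=mm(-16,-100,70)[0],pc=mm(-16,-116,70)[0],pr=mm(-7,-116,93)[0],p2r=mm(16,-116,60)[0],p2l=mm(7,-116,93)[0],
     lt=mm(-11.5,-108,101.5)[1],rtp=mm(11.5,-108,101.5)[1],gf=mm(0,-116,85)[1],gr=mm(0,-100,85)[1])
obs=dict(fl=U(80),fr=U(360),fb=V(388),rl=U(90),rr=U(340),rtb=V(250),pl=U(438),pc=U(478),pr=U(502),p2l=U(545),lt=V(217),rtp=V(192),gf=V(305),gr=V(282))
def res(v): 
    m=model(v); return [m[k]-obs[k] for k in obs]
for v0 in([536,181,18.9],[536,181,18.9,0]):
    r=least_squares(res,v0,loss="soft_l1",f_scale=.4,x_scale=[1]*len(v0)); m=model(r.x); print(r.x)
    print({k:round(m[k]-obs[k],2) for k in obs})
E
python3 lm.py
```

```text
[568.50857643 189.75137707  -6.45620004]
{'fl': np.float64(18.11), 'fr': np.float64(-1.87), 'fb': np.float64(2.13), 'rl': np.float64(17.4), 'rr': np.float64(-0.45), 'rtb': np.float64(13.16), 'pl': np.float64(-0.09), 'pc': np.float64(-0.79), 'pr': np.float64(-0.03), 'p2l': np.float64(1.04), 'lt': np.float64(-0.3), 'rtp': np.float64(0.32), 'gf': np.float64(-2.18), 'gr': np.float64(-2.18)}
[ 710.86388706  481.75484066    3.75199914 -141.35415862]
{'fl': np.float64(17.65), 'fr': np.float64(-2.33), 'fb': np.float64(-0.05), 'rl': np.float64(16.94), 'rr': np.float64(-0.91), 'rtb': np.float64(10.99), 'pl': np.float64(0.5), 'pc': np.float64(-0.25), 'pr': np.float64(-0.1), 'p2l': np.float64(-0.04), 'lt': np.float64(0.1), 'rtp': np.float64(0.79), 'gf': np.float64(-2.97), 'gr': np.float64(-2.5)}
```

```bash
sed -i 's/0\*a+z\]\*1e-3/0*a+z]/' lm.py; python3 lm.py
```

```text
[534.64678482 178.47064556  18.193786  ]
{'fl': np.float64(0.2), 'fr': np.float64(-0.1), 'fb': np.float64(0.1), 'rl': np.float64(0.12), 'rr': np.float64(-0.32), 'rtb': np.float64(-0.26), 'pl': np.float64(-0.6), 'pc': np.float64(-0.17), 'pr': np.float64(0.22), 'p2l': np.float64(0.72), 'lt': np.float64(1.57), 'rtp': np.float64(1.57), 'gf': np.float64(-0.73), 'gr': np.float64(-0.45)}
[528.48585211 165.30764496  17.4844569    6.55964318]
{'fl': np.float64(0.1), 'fr': np.float64(0.01), 'fb': np.float64(0.14), 'rl': np.float64(0.03), 'rr': np.float64(-0.22), 'rtb': np.float64(-0.35), 'pl': np.float64(-0.62), 'pc': np.float64(-0.19), 'pr': np.float64(0.24), 'p2l': np.float64(0.81), 'lt': np.float64(1.53), 'rtp': np.float64(1.52), 'gf': np.float64(-0.71), 'gr': np.float64(-0.46)}
```

Lens axis estimate: (0.535, 0.178), yaw about 0.18. Depth along the line of sight is weak, so I'll find the axis by touch: close the open gripper around the lock ring and read where it self-centres.

```bash
cat >> h.py <<'E'
def rowc(pos,xang,p0,a0):
    "row from commanded pose (p0,a0) both pointing straight down"
    f=lambda a:np.array([[np.cos(a),np.sin(a),0],[np.sin(a),-np.cos(a),0],[0,0,-1]])
    return np.round(f(a0).T@(np.array(pos)-np.array(p0))*1e3,1), round(-(xang-a0),4)
def st():
    o=ctrl.get_obs(); Rm=rot(o["eef_rot"]); print("t",round(o["time_s"],3),"p",np.round(o["eef_pos"]*1e3,2),"ang",round(np.arctan2(Rm[1,0],Rm[0,0]),4),"tilt",np.round(Rm[:,2],4),"F",np.round(o["wrist_force"],1),"T",np.round(o["torque"],3),"op",round(o["opening"],3),"q",np.round(o["q"],2))
E
python3 - <<'E'
from h import *
st(); print(rowc([.5346,.1785,.17],1.753,[.5257,-.2974,.2],1.737), row([.5346,.1785,.17],1.753))
E
```

```text
t 1.35 p [ 528.85 -293.85  199.55] ang 1.7455 tilt [ 5.0e-04  1.7e-03 -1.0e+00] F [-0.3  0.   0.1] T [ 0.009  0.041 -0.023] op 1.0 q [-0.7   0.28  1.56  0.    1.31 -0.88]
(array([467.9,  87.5,  30. ]), -0.016) (array([464.1,  87.8,  30.4]), array([ 0.0008, -0.0016, -0.0075]))
```

>>> step_arm:
  targets: "58.5 10.9 4 0 0 0; 117 21.9 8 0 0 0; 175.5 32.8 12 0 0 0; 234 43.8 16 0 0 -0.004; 292.5 54.7 20 0 0 -0.008; 351 65.6 24 0 0 -0.012; 409.5 76.6 27 0 0 -0.016; 467.9 87.5 30 0 0 -0.016"

```text
time_s: 2.35
eef_pos: [0.5347, 0.1796, 0.1704]
eef_rot: [0.0, 0.64, 0.768, 0.0]
wrist_force: [0.4, 0.1, 0.2]
opening: 0.996
```

>>> step_arm:
  targets: "0 0 0 0 0 0; 0 0 0 0 0 0"

```text
time_s: 2.6
eef_pos: [0.5347, 0.1778, 0.1701]
eef_rot: [0.0, 0.64, 0.769, -0.0]
wrist_force: [-0.4, -0.5, 0.3]
opening: 1.002
```

```bash
python3 - <<'E'
from h import *
st()
s=optics.camera("side"); np.savez("side2.npz",**s); save(s,"s3.png",(225,130,355,285),5)
E
```

```text
t 2.6 p [534.67 177.8  170.15] ang 1.753 tilt [-3.e-04 -7.e-04 -1.e+00] F [-0.4 -0.5  0.3] T [ 0.015  0.013 -0.034] op 1.002 q [ 0.11  0.22  1.69 -0.    1.23 -0.07]
```

View pics/s3.png

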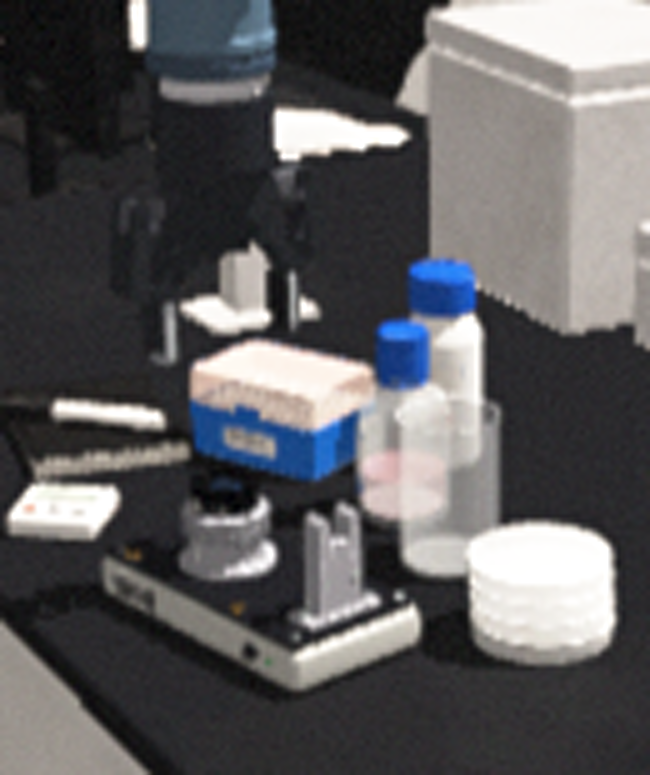

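Both fingers straddle the lens (about 165 and 290 in the crop, lens at 228). I'll descend and close on the ring.

>>> step_arm:
  targets: "0 0 30 0 0 0; 0 0 60 0 0 0; 0 0 90 0 0 0; 0 0 110 0 0 0; 0 0 120 0 0 0; 0 0 126 0 0 0; 0 0 126 0 0 0"

```text
time_s: 3.52
eef_pos: [0.5351, 0.1778, 0.0446]
eef_rot: [0.0, 0.64, 0.768, 0.0]
wrist_force: [-1.0, -0.1, 0.7]
opening: 1.002
```

>>> step_arm:
  targets: "0 0 0 0 0 0; 0 0 0 0 0 0; 0 0 0 0 0 0; 0 0 0 0 0 0"
  grip: 62

```text
time_s: 4.03
eef_pos: [0.5329, 0.178, 0.0452]
eef_rot: [-0.001, 0.64, 0.769, -0.002]
wrist_force: [-10.8, -3.3, 11.7]
opening: 0.631
```

```bash
python3 -c "
from h import *
st()"
```

```text
t 4.025 p [532.95 178.05  45.18] ang 1.7537 tilt [-0.0038 -0.0011 -1.    ] F [-10.8  -3.3  11.7] T [-0.387  1.4   -0.039] op 0.631 q [ 0.11  0.39  1.76 -0.    0.99 -0.07]
```

>>> step_arm:
  targets: "0 -1 0 0 0 0; 0 -2 0 0 0 0; 0 -2 0 0 0 0"

```text
time_s: 4.4
eef_pos: [0.5326, 0.1779, 0.0453]
eef_rot: [0.0, 0.64, 0.769, -0.0]
wrist_force: [-5.1, -2.4, 5.7]
opening: 0.631
```

>>> step_arm:
  targets: "0 0 0 0 0 0; 0 0 0 0 0 0; 0 0 0 0 0 0"
  grip: 55

```text
time_s: 4.78
eef_pos: [0.5326, 0.1779, 0.0453]
eef_rot: [0.0, 0.64, 0.769, -0.0]
wrist_force: [-5.7, -1.6, 6.6]
opening: 0.637
```

```bash
python3 -c "
from h import *
st()"
```

```text
t 4.775 p [532.64 177.93  45.3 ] ang 1.7534 tilt [-1.e-04 -4.e-04 -1.e+00] F [-5.7 -1.6  6.6] T [-0.179  0.404  0.032] op 0.637 q [ 0.11  0.39  1.76 -0.    0.99 -0.07]
```

>>> step_arm:
  targets: "0 0 0 0 0 0; 0 0 0 0 0 0.18; 0 0 0 0 0 0.36; 0 0 0 0 0 0.54; 0 0 0 0 0 0.72; 0 0 0 0 0 0.9; 0 0 0 0 0 1.08; 0 0 0 0 0 1.26"
  grip: 100

```text
time_s: 5.78
eef_pos: [0.5333, 0.1781, 0.0446]
eef_rot: [0.0, 0.97, 0.241, 0.001]
wrist_force: [0.2, -0.3, -0.0]
opening: 1.0
```

>>> step_arm:
  targets: "0 0 0 0 0 0.155; 0 0 0 0 0 0.311; 0 0 0 0 0 0.311"

```text
time_s: 6.15
eef_pos: [0.5332, 0.178, 0.0446]
eef_rot: [-0.0, 0.996, 0.092, 0.0]
wrist_force: [-0.7, -0.2, 0.1]
opening: 1.002
```

>>> step_arm:
  targets: "0 0 0 0 0 0; 0 0 0 0 0 0; 0 0 0 0 0 0; 0 0 0 0 0 0"
  grip: 62

```text
time_s: 6.65
eef_pos: [0.5329, 0.1797, 0.0453]
eef_rot: [-0.001, 0.996, 0.092, 0.0]
wrist_force: [-3.6, 7.8, 6.5]
opening: 0.631
```

```bash
python3 -c "
from h import *
st()"
```

```text
t 6.65 p [532.85 179.71  45.27] ang 0.1835 tilt [ 6.0e-04  2.5e-03 -1.0e+00] F [-3.6  7.8  6.5] T [ 0.936  0.452 -0.073] op 0.631 q [0.11 0.39 1.76 0.   0.99 1.5 ]
```

>>> step_arm:
  targets: "0 -1 0 0 0 0; 0 -2 0 0 0 0; 0 -2 0 0 0 0"
  grip: 55

```text
time_s: 7.02
eef_pos: [0.5328, 0.1801, 0.0453]
eef_rot: [0.0, 0.996, 0.092, 0.0]
wrist_force: [-3.4, 1.2, 6.8]
opening: 0.63
```

```bash
python3 -c "
from h import *
st()
c=optics.camera('side'); save(c,'g1.png',(225,190,355,285),6)
"
```

```text
t 7.025 p [532.82 180.07  45.26] ang 0.1841 tilt [ 9.e-04 -3.e-04 -1.e+00] F [-3.4  1.2  6.8] T [-0.363  0.272  0.027] op 0.63 q [ 0.12  0.39  1.76 -0.    0.99  1.5 ]
```

View pics/g1.png

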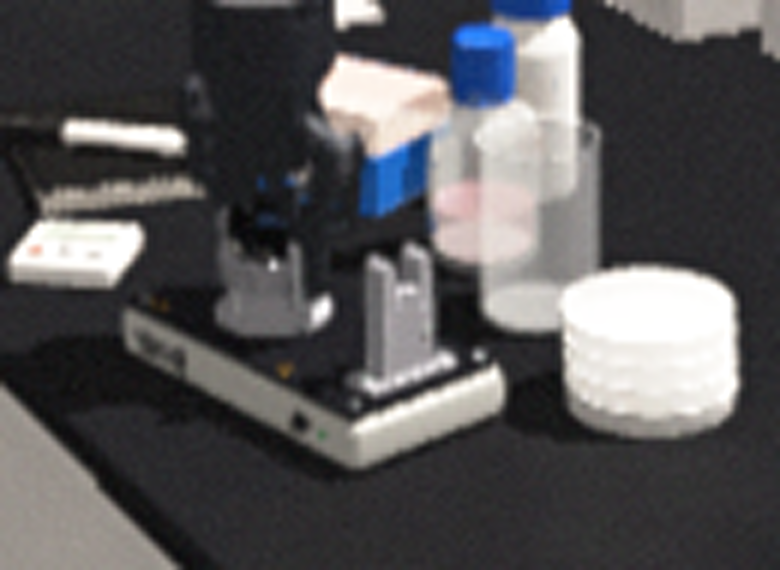

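Ring located by touch: lens axis (532.3, 180.0) mm. Now I'll refit the yaw with the axis fixed there and a free image offset, and calibrate the camera bias at the same time.

```bash
cat > lm2.py <<'E'
exec(open("lm.py").read().split("def res")[0])
obs2={k:v for k,v in obs.items() if k not in("lt","rtp")}
def res(w):
    m=model([532.3,180.0,w[0]]); 
    return [m[k]-obs2[k]+(w[1] if k in("fl","fr","rl","rr","pl","pc","pr","p2l","p2r") else w[2]) for k in obs2]
r=least_squares(res,[18.5,0,0],loss="soft_l1",f_scale=.4); print(r.x,dict(zip(obs2,np.round(res(r.x),2))))
J=r.jac; print(np.sqrt(np.diag(np.linalg.inv(J.T@J)))*.3)
E
python3 lm2.py
python3 - <<'E'
import sys; sys.path.insert(0,".")
from lf import *
c=dict(np.load("side1.npz")); bx=(225,190,355,285)
# shift-invariant fits: ring/lens gives px offset, fork fit with yaw
x0,y0,x1,y1=bx; im=c["image"][y0:y1,x0:x1].astype(float)
def mk(ps):
    m=np.zeros(im.shape[:2],np.uint8)
    for p in ps: cv2.fillPoly(m,[np.round(np.array(p)-[x0,y0]).astype(np.int32)],1)
    return m.ravel()>0
m=mk([lp,fp]); Y=im.reshape(-1,3)
def cost(w):
    c2=dict(c); M=c["mtx"].copy(); M[0,2]+=w[1];M[1,2]+=w[2]; c2["mtx"]=M
    A=np.array([l.ravel() for l in rend(c2,[532.3,180,w[0]],bx)]).T
    ww=np.linalg.lstsq(A[m],Y[m],rcond=None)[0]; r=Y[m]-A[m]@ww
    return np.mean(np.minimum(abs(r),70)**2)
for s in([18,0.3,.2],[19.5,.8,-.5],[17,0,.8]):
    r=minimize(cost,s,method="Nelder-Mead",options=dict(initial_simplex=[s]+[np.array(s)+d for d in np.eye(3)*1.2],xatol=.01,fatol=.01)); print(r.x,r.fun)
E
```

```text
[17.94507106  0.9124112   0.33962763] {'fl': np.float64(0.25), 'fr': np.float64(-0.05), 'fb': np.float64(0.44), 'rl': np.float64(0.17), 'rr': np.float64(-0.27), 'rtb': np.float64(0.08), 'pl': np.float64(-0.67), 'pc': np.float64(-0.27), 'pr': np.float64(0.14), 'p2l': np.float64(0.65), 'gf': np.float64(-0.37), 'gr': np.float64(-0.1)}
[0.89340622 0.17352958 0.19201452]
[18.65219788  1.00148502 -0.22554646] 816.5624107113846
[19.01500721  0.90092954 -0.05864033] 818.1142952689937
[18.40077444  0.95952546 -0.35541715] 814.7673065084422
```

```bash
python3 - <<'E'
from keyfit import *
c=dict(np.load("side0.npz")); 
for d in((.95,0),(.95,.3),(.95,-.2)):
    c2=dict(c); M=c["mtx"].copy(); M[0,2]+=d[0]; M[1,2]+=d[1]; c2["mtx"]=M
    r,f,v=fit(c2,[.512,-.222,.166]); y=np.array([-np.sin(r[2]),np.cos(r[2])]); print(d,r,f,"handle",r[:2]-.077*y)
st()
E
```

```text
(0.95, 0) [ 0.51086232 -0.22009242  0.16820885] 94.13582364902187 handle [ 0.52375341 -0.29600566]
(0.95, 0.3) [ 0.51144505 -0.21912311  0.17024798] 93.44336399298975 handle [ 0.52449091 -0.2950099 ]
(0.95, -0.2) [ 0.51032276 -0.22091404  0.1675682 ] 93.60246960980552 handle [ 0.52316521 -0.29683552]
t 7.075 p [532.88 180.08  45.3 ] ang 0.184 tilt [ 1.e-03 -2.e-04 -1.e+00] F [-2.3  0.4  7.1] T [-0.466  0.331  0.022] op 0.636 q [ 0.12  0.39  1.76 -0.    0.99  1.5 ]
```

>>> step_arm:
  targets: "0 0 0 0 0 0; 0 0 0 0 0 0; 0 0 -40 0 0 0; 0 0 -95 0 0 0; 0 0 -126 0 0 -0.17; 0 0 -126 0 0 -0.34"
  grip: 100

```text
time_s: 7.82
eef_pos: [0.5347, 0.18, 0.1739]
eef_rot: [0.001, 0.965, 0.261, 0.003]
wrist_force: [0.1, -0.4, -1.1]
opening: 0.999
```

```bash
python3 -c "
from h import *
st()
print(rowc([.5238,-.2960,.12],1.739,[.53224,.18007,.170],.522))
print(row([.5238,-.2960,.12],1.739))
"
```

```text
t 7.825 p [534.74 180.05 173.91] ang 0.5278 tilt [ 6.6e-03  7.0e-04 -1.0e+00] F [ 0.1 -0.4 -1.1] T [-0.028  0.025  0.002] op 0.999 q [ 0.11  0.21  1.69 -0.    1.23  1.16]
(array([-244.7,  408.5,   50. ]), -1.217)
(array([-249.5,  405.6,   53.5]), array([ 0.006 , -0.0036, -1.2112]))
```

>>> step_arm:
  targets: "-30.6 51.1 6 0 0 -0.152; -61.2 102.1 12 0 0 -0.304; -91.8 153.2 18 0 0 -0.456; -122.4 204.3 25 0 0 -0.609; -152.9 255.3 31 0 0 -0.761; -183.5 306.4 37 0 0 -0.913; -214.1 357.4 44 0 0 -1.065; -244.7 408.5 50 0 0 -1.217"

```text
time_s: 8.82
eef_pos: [0.5235, -0.2983, 0.1199]
eef_rot: [0.0, 0.643, 0.766, 0.0]
wrist_force: [0.9, 0.2, 0.1]
opening: 1.001
```

>>> step_arm:
  targets: "0 0 30 0 0 0; 0 0 60 0 0 0; 0 0 60 0 0 0"

```text
time_s: 9.2
eef_pos: [0.5218, -0.295, 0.0574]
eef_rot: [-0.003, 0.645, 0.764, 0.0]
wrist_force: [-0.2, -0.6, -0.4]
opening: 1.001
```

```bash
python3 -c "
from h import *
st()
c=optics.camera('side'); save(c,'k1.png',(290,240,410,360),6)
"
```

```text
t 9.2 p [ 521.85 -294.95   57.41] ang 1.7385 tilt [-0.0047  0.004  -1.    ] F [-0.2 -0.6 -0.4] T [-0.016 -0.015 -0.006] op 1.001 q [-0.71  0.44  1.65 -0.    1.05 -0.88]
```

View pics/k1.png

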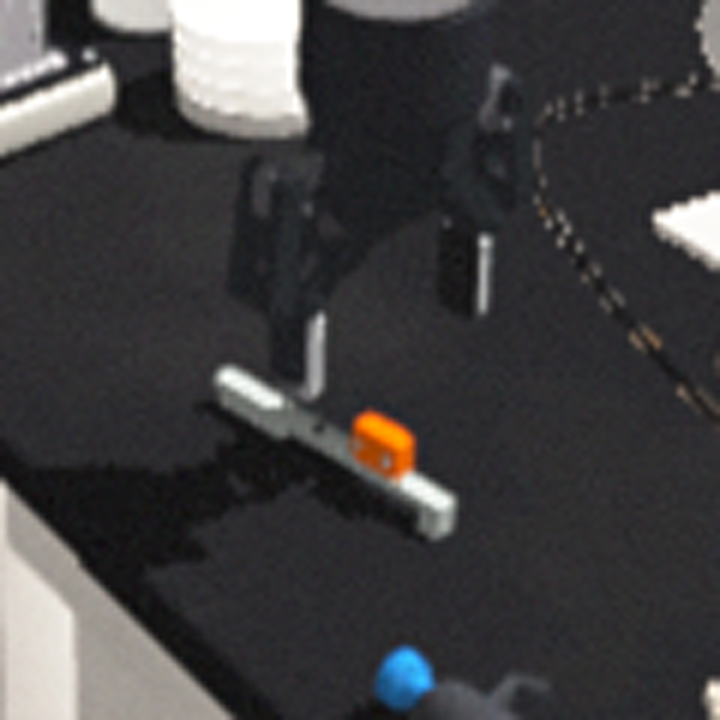

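The jaws straddle the handle (383,440; finger midpoint at x about 396). I'll descend and grip.

>>> step_arm:
  targets: "0 0 25 0 0 0; 0 0 45 0 0 0; 0 0 54 0 0 0; 0 0 54 0 0 0; 0 0 54 0 0 0"

```text
time_s: 9.88
eef_pos: [0.5245, -0.2966, 0.0071]
eef_rot: [0.001, 0.645, 0.764, -0.0]
wrist_force: [0.3, 0.4, 0.9]
opening: 0.996
```

>>> step_arm:
  targets: "0 0 0 0 0 0; 0 0 0 0 0 0; 0 0 0 0 0 0; 0 0 0 0 0 0; 0 0 0 0 0 0; 0 0 0 0 0 0; 0 0 0 0 0 0; 0 0 0 0 0 0"
  grip: 0

```text
time_s: 10.88
eef_pos: [0.5241, -0.2963, 0.0065]
eef_rot: [0.0, 0.645, 0.764, 0.0]
wrist_force: [-0.6, 0.1, 2.6]
opening: 0.127
```

```bash
python3 -c "
from h import *
st()
c=optics.camera('side'); save(c,'k2.png',(290,240,410,360),6)
"
```

```text
t 10.875 p [ 524.06 -296.33    6.48] ang 1.7388 tilt [ 2.e-04 -2.e-04 -1.e+00] F [-0.6  0.1  2.6] T [0.087 0.01  0.025] op 0.127 q [-0.71  0.53  1.66  0.    0.95 -0.88]
```

View pics/k2.png

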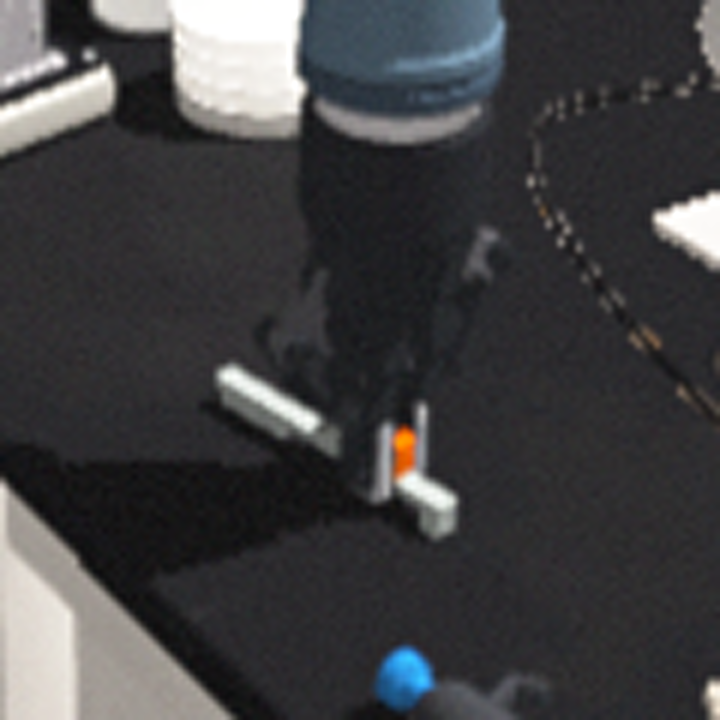

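Key gripped with an opening of 0.127. I'll lift it and carry it to above the fit pose.

```bash
python3 -c "
from h import *
print(rowc([.5463,.1043,.15],1.754,[.5238,-.2960,.006],1.739))
"
```

```text
(array([ 390.9,   89.2, -144. ]), -0.015)
```

>>> step_arm:
  targets: "0 0 -15 0 0 0; 0 0 -40 0 0 0; 0 0 -80 0 0 0; 0 0 -120 0 0 0; 0 0 -144 0 0 0"

```text
time_s: 11.55
eef_pos: [0.5245, -0.2968, 0.1534]
eef_rot: [0.002, 0.645, 0.764, -0.0]
wrist_force: [0.6, 0.0, -1.0]
opening: 0.125
```

>>> step_arm:
  targets: "48.9 11.1 0 0 0 0; 97.7 22.3 0 0 0 0; 146.6 33.4 0 0 0 0; 195.4 44.6 0 0 0 -0.004; 244.3 55.7 0 0 0 -0.008; 293.2 66.9 0 0 0 -0.012; 342 78 0 0 0 -0.015; 390.9 89.2 0 0 0 -0.015"

```text
time_s: 12.55
eef_pos: [0.5463, 0.1056, 0.151]
eef_rot: [0.0, 0.64, 0.769, 0.0]
wrist_force: [1.9, 0.1, -1.6]
opening: 0.126
```

>>> step_arm:
  targets: "0 0 10 0 0 0; 0 0 18 0 0 0; 0 0 18 0 0 0; 0 0 18 0 0 0"

```text
time_s: 13.05
eef_pos: [0.5466, 0.1029, 0.1323]
eef_rot: [-0.0, 0.64, 0.768, -0.0]
wrist_force: [0.9, -0.2, -1.6]
opening: 0.124
```

```bash
python3 -c "
from h import *
st()
c=optics.camera('side'); np.savez('side3.npz',**c); save(c,'f1.png',(235,190,335,270),8)
"
```

```text
t 13.05 p [546.65 102.88 132.34] ang 1.752 tilt [-2.e-04 -1.e-04 -1.e+00] F [ 0.9 -0.2 -1.6] T [-0.061 -0.012  0.003] op 0.124 q [-0.03  0.25  1.74 -0.    1.15 -0.21]
```

View pics/f1.png

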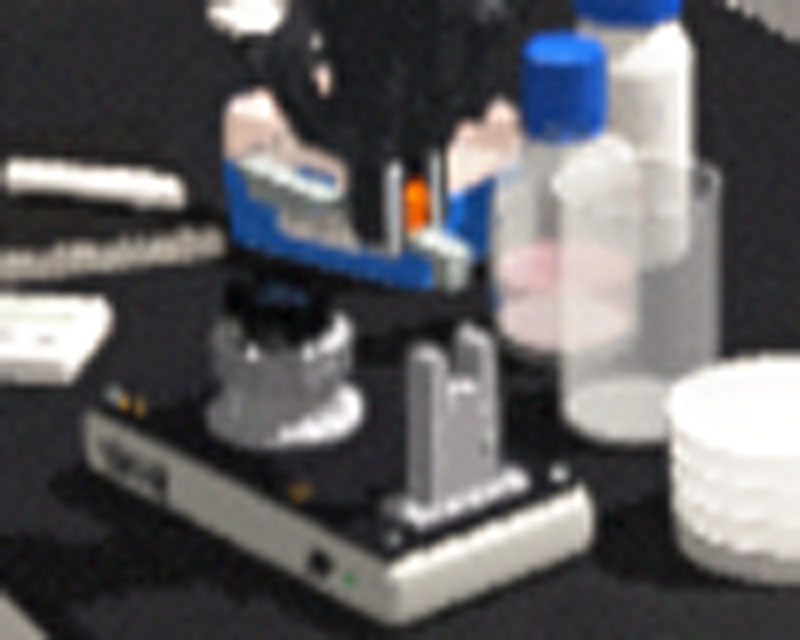

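```bash
cat > ov.py <<'E'
from keyfit import *
OFF=(.95,.0)
def shift(c,d=OFF):
    c2=dict(c); M=c["mtx"].copy(); M[0,2]+=d[0]; M[1,2]+=d[1]; c2["mtx"]=M; return c2
def draw(c,key,name,bx=(235,190,335,270),S=8,im0=(532.3,180.0,.183)):
    c=shift(c); x0,y0,x1,y1=bx
    im=cv2.resize(c["image"][y0:y1,x0:x1,::-1],None,fx=S,fy=S,interpolation=cv2.INTER_CUBIC)
    def T(p,o,yaw): return ((proj(c,p@R.from_euler("z",yaw).as_matrix().T+np.array(o)*1e-3)+.5-[x0,y0])*S).astype(int)
    if key is not None:
        kx,ky,kz,kyaw=key
        for b,col in((BAR,(0,255,0)),(FOOT,(0,255,0)),(DOW,(255,0,255)),(H,(0,255,255))):
            cv2.polylines(im,[cv2.convexHull(T(b,(kx,ky,kz),kyaw))],True,col,1)
    a=np.linspace(0,6.28,40)
    for r,z in((28,57),(28,73),(22,93),(15,93)): cv2.polylines(im,[T(np.c_[r*np.cos(a),r*np.sin(a),0*a+z]*1e-3,(im0[0],im0[1],0),im0[2])],True,(0,0,255),1)
    for b in(box(-16,-7,-116,-100,35,101.5),box(7,16,-116,-100,35,101.5)):
        cv2.polylines(im,[cv2.convexHull(T(b,(im0[0],im0[1],0),im0[2]))],True,(0,0,255),1)
    cv2.imwrite("pics/"+name,im)
E
python3 - <<'E'
from ov import *
c=dict(np.load("side3.npz")); yaw=.1812
o=np.array([546.65,102.88])+77*np.array([-np.sin(yaw),np.cos(yaw)]); print(o)
draw(c,(o[0],o[1],125.9,yaw),"f1o.png")
E
```

```text
[532.77382564 178.61936747]
```

View pics/f1o.png

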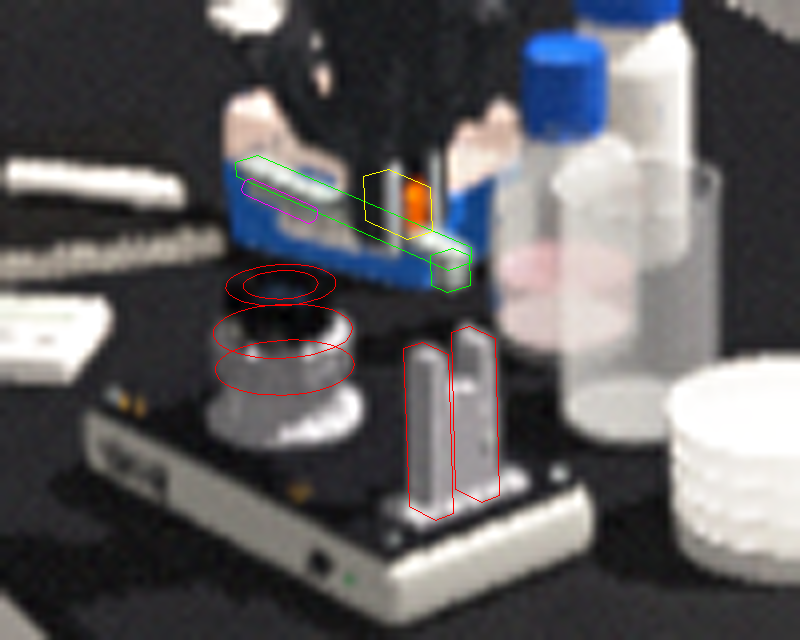

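>>> step_arm:
  targets: "0 0 8 0 0 0; 0 0 14 0 0 0; 0 0 14 0 0 0; 0 0 14 0 0 0"

```text
time_s: 13.6
eef_pos: [0.5465, 0.1041, 0.1182]
eef_rot: [-0.0, 0.64, 0.769, -0.0]
wrist_force: [-0.7, -0.5, -1.2]
opening: 0.125
```

```bash
python3 -c "
from h import *
st()"
```

```text
t 13.6 p [546.5  104.1  118.22] ang 1.7539 tilt [-2.e-04 -0.e+00 -1.e+00] F [-0.7 -0.5 -1.2] T [ 0.024 -0.043 -0.049] op 0.125 q [-0.03  0.27  1.75 -0.    1.13 -0.21]
```

>>> step_arm:
  targets: "0 0 5 0 0 0; 0 0 9 0 0 0; 0 0 13 0 0 0; 0 0 13 0 0 0"

```text
time_s: 14.1
eef_pos: [0.5461, 0.1041, 0.1048]
eef_rot: [-0.0, 0.64, 0.769, -0.0]
wrist_force: [-0.5, -0.0, -1.3]
opening: 0.128
```

```bash
python3 - <<'E'
from ov import *
o=ctrl.get_obs(); st(); c=optics.camera("side"); np.savez("side4.npz",**c)
Rm=rot(o["eef_rot"]); yaw=np.arctan2(Rm[1,0],Rm[0,0])-np.pi/2; p=o["eef_pos"]*1e3
oo=p[:2]+77*np.array([-np.sin(yaw),np.cos(yaw)]); print(oo)
draw(c,(oo[0],oo[1],p[2]-6.48,yaw),"f2o.png"); save(c,"f2.png",(250,205,310,260),12)
E
```

```text
t 14.1 p [546.15 104.08 104.76] ang 1.7538 tilt [-9.e-04  0.e+00 -1.e+00] F [-0.5 -0.  -1.3] T [-0.003 -0.004 -0.048] op 0.128 q [-0.03  0.29  1.76 -0.    1.1  -0.21]
[532.1364586  179.79865438]
```

View pics/f2.png

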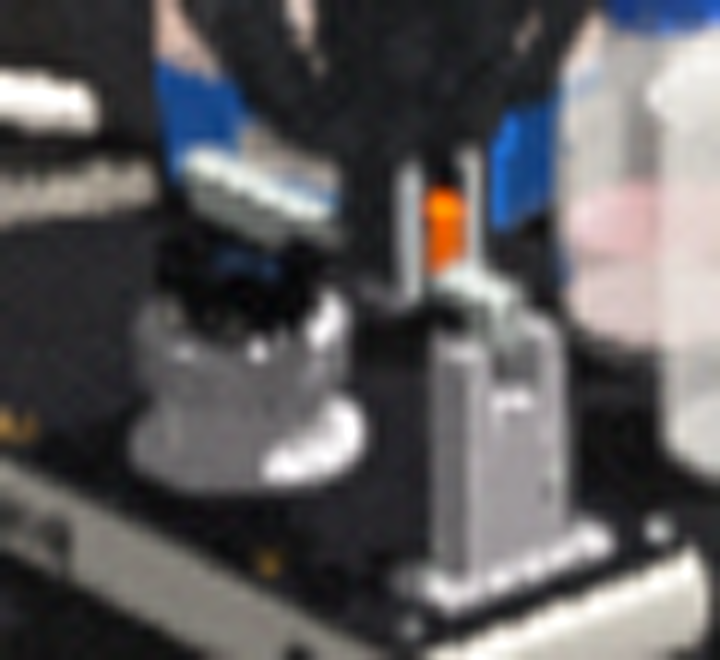

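No contact so far, and the foot is entering the fork gap (about 510,350). I'll continue down in guarded steps.

>>> step_arm:
  targets: "0 0 3 0 0 0; 0 0 6 0 0 0; 0 0 8 0 0 0; 0 0 8 0 0 0"

```text
time_s: 14.65
eef_pos: [0.5461, 0.1041, 0.097]
eef_rot: [-0.0, 0.639, 0.769, -0.0]
wrist_force: [-0.9, 0.2, -1.0]
opening: 0.129
```

```bash
python3 -c "
from h import *
st()"
```

```text
t 14.65 p [546.14 104.08  96.99] ang 1.7539 tilt [-9.e-04  0.e+00 -1.e+00] F [-0.9  0.2 -1. ] T [-0.045  0.173  0.093] op 0.129 q [-0.03  0.3   1.76 -0.    1.08 -0.21]
```

>>> step_arm:
  targets: "0 0 2 0 0 0; 0 0 4 0 0 0; 0 0 5.5 0 0 0; 0 0 5.5 0 0 0"

```text
time_s: 15.15
eef_pos: [0.5462, 0.1041, 0.0915]
eef_rot: [-0.0, 0.639, 0.769, -0.0]
wrist_force: [-2.5, -0.5, -2.4]
opening: 0.128
```

```bash
python3 -c "
from h import *
st()"
```

```text
t 15.15 p [546.21 104.1   91.52] ang 1.7539 tilt [-7.e-04  0.e+00 -1.e+00] F [-2.5 -0.5 -2.4] T [-0.043  0.346  0.201] op 0.128 q [-0.03  0.31  1.76 -0.    1.07 -0.21]
```

>>> step_arm:
  targets: "0 0 0.5 0 0 0; 0 0 1 0 0 0; 0 0 1 0 0 0"

```text
time_s: 15.52
eef_pos: [0.5464, 0.1041, 0.0914]
eef_rot: [-0.0, 0.639, 0.769, -0.0]
wrist_force: [-5.6, -0.2, 5.3]
opening: 0.127
```

```bash
python3 -c "
from h import *
st()"
```

```text
t 15.525 p [546.37 104.09  91.39] ang 1.754 tilt [-4.e-04 -1.e-04 -1.e+00] F [-5.6 -0.2  5.3] T [-0.031  1.044  0.223] op 0.127 q [-0.03  0.31  1.76 -0.    1.07 -0.21]
```

Seated: the floor pushes back and the height matches to 0.1 mm. Releasing.

>>> step_arm:
  targets: "0 0 0 0 0 0; 0 0 0 0 0 0; 0 0 0 0 0 0; 0 0 0 0 0 0"
  grip: 60

```text
time_s: 16.02
eef_pos: [0.5466, 0.104, 0.0908]
eef_rot: [0.0, 0.64, 0.769, 0.0]
wrist_force: [-0.6, 0.5, 0.4]
opening: 0.603
```

>>> step_arm:
  targets: "0 0 -15 0 0 0; 0 0 -40 0 0 0; 0 0 -70 0 0 0; 0 0 -70 0 0 0"
  grip: 100

```text
time_s: 16.52
eef_pos: [0.5489, 0.1041, 0.1646]
eef_rot: [0.003, 0.639, 0.769, 0.002]
wrist_force: [-0.3, 0.4, -0.5]
opening: 1.001
```

```bash
python3 - <<'E'
from ov import *
st(); c=optics.camera("side"); np.savez("side5.npz",**c)
draw(c,(532.3,180.0,85,.183),"f3o.png"); save(c,"f3.png",(245,195,315,265),10)
r,f,v=fit(shift(c),[.5323,.18,.183],.085); print(r,f)
E
```

```text
t 16.525 p [548.86 104.08 164.64] ang 1.7539 tilt [ 6.7e-03 -1.0e-04 -1.0e+00] F [-0.3  0.4 -0.5] T [-0.05   0.003 -0.011] op 1.001 q [-0.03  0.21  1.72  0.    1.21 -0.21]
[0.53227126 0.17783158 0.17758916] 2715.2098375130277
```

View pics/f3.png

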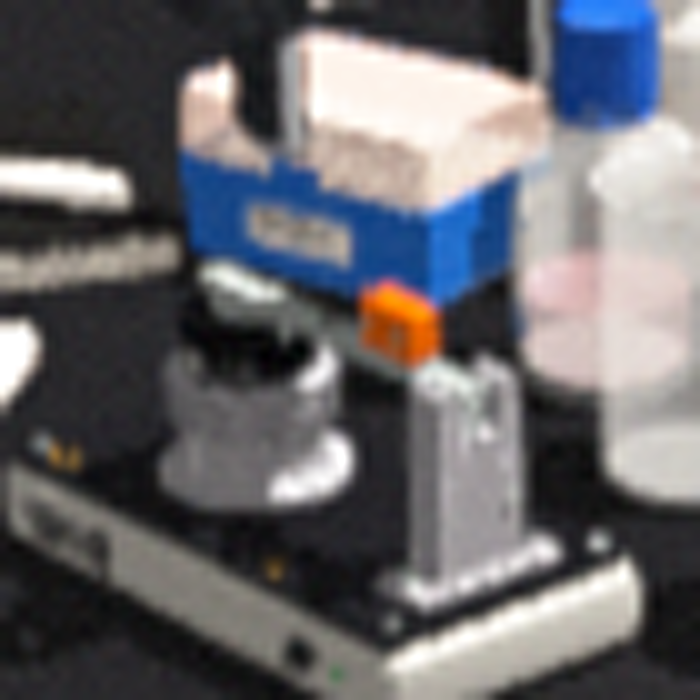

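View pics/f3o.png

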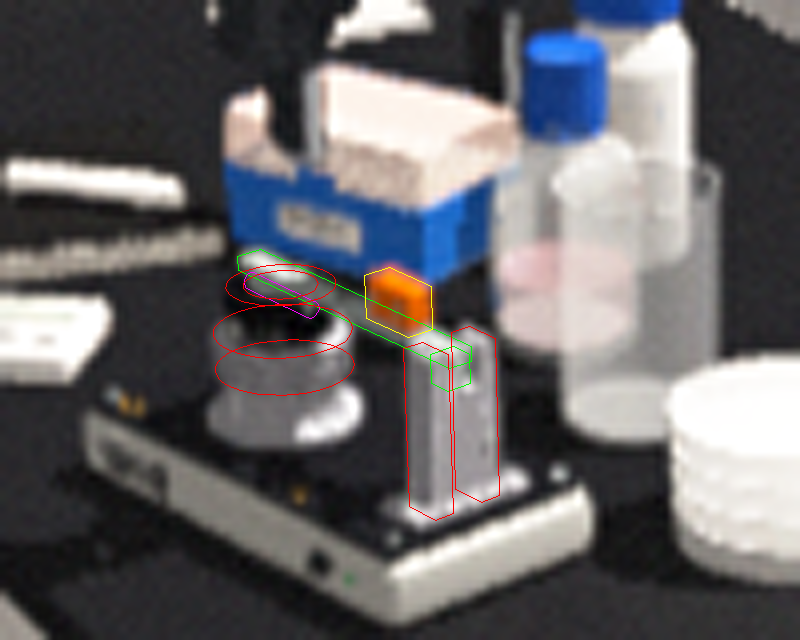

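The key is fitted: dowel in the slots, foot between the prongs, and the overlay agrees within 1–2 mm. Now the ring. I'll approach with the jaws 0.75 rad anticlockwise of the imager's x axis.

```bash
python3 -c "
from h import *
print(rowc([.5323,.1800,.1605],1.754+.75,[.5463,.1043,.1605],1.754))
"
```

```text
(array([77.,  0.,  0.]), -0.75)
```

>>> step_arm:
  targets: "20 0 0 0 0 -0.15; 40 0 0 0 0 -0.3; 60 0 0 0 0 -0.45; 77 0 0 0 0 -0.6; 77 0 0 0 0 -0.75; 77 0 0 0 0 -0.75; 77 0 0 0 0 -0.75"

```text
time_s: 17.45
eef_pos: [0.5322, 0.1796, 0.1602]
eef_rot: [-0.0, 0.315, 0.949, -0.0]
wrist_force: [-0.4, -0.7, -0.1]
opening: 0.996
```

```bash
python3 - <<'E'
from h import *
st(); c=optics.camera("side"); save(c,"r1.png",(225,140,335,265),6)
E
```

```text
t 17.45 p [532.16 179.55 160.22] ang 2.5007 tilt [-1.e-03 -2.e-04 -1.e+00] F [-0.4 -0.7 -0.1] T [-0.013  0.007 -0.031] op 0.996 q [ 0.11  0.23  1.71 -0.    1.21 -0.82]
```

View pics/r1.png

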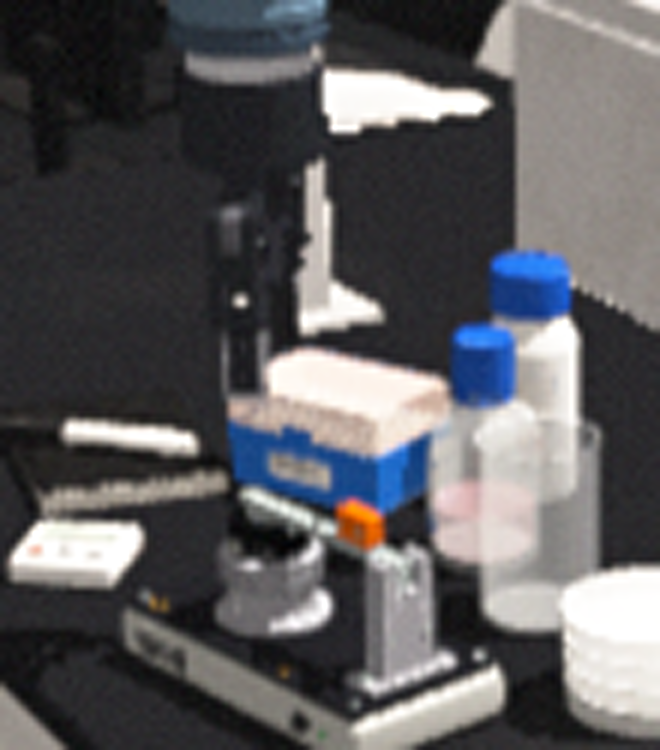

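>>> step_arm:
  targets: "0 0 30 0 0 0; 0 0 60 0 0 0; 0 0 75 0 0 0; 0 0 75 0 0 0"

```text
time_s: 18.0
eef_pos: [0.5317, 0.1795, 0.0848]
eef_rot: [-0.001, 0.314, 0.949, -0.0]
wrist_force: [0.7, -0.8, 0.4]
opening: 0.997
```

>>> step_arm:
  targets: "0 0 12 0 0 0; 0 0 24 0 0 0; 0 0 34 0 0 0; 0 0 41.5 0 0 0; 0 0 41.5 0 0 0; 0 0 41.5 0 0 0"

```text
time_s: 18.75
eef_pos: [0.5327, 0.1798, 0.0445]
eef_rot: [0.0, 0.313, 0.95, 0.0]
wrist_force: [-0.7, 0.0, -0.3]
opening: 1.0
```

```bash
python3 - <<'E'
from h import *
st(); c=optics.camera("side"); save(c,"r2.png",(225,140,335,265),6)
E
```

```text
t 18.75 p [532.74 179.83  44.52] ang 2.5039 tilt [ 4.e-04  1.e-04 -1.e+00] F [-0.7  0.  -0.3] T [ 0.    -0.03  -0.034] op 1.0 q [ 0.11  0.39  1.76  0.    0.99 -0.82]
```

View pics/r2.png

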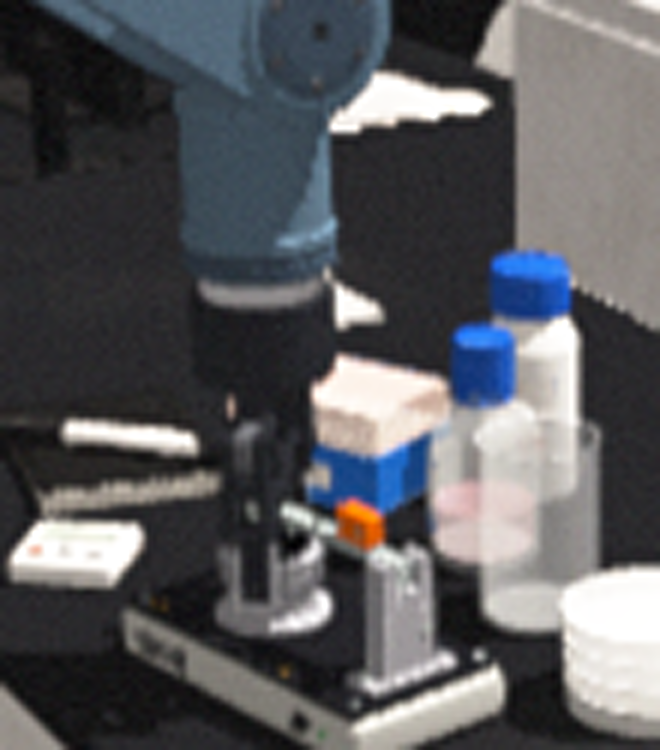

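>>> step_arm:
  targets: "0 0 0 0 0 0; 0 0 0 0 0 0; 0 0 0 0 0 0; 0 0 0 0 0 0; 0 0 0 0 0 0"
  grip: 0

```text
time_s: 19.42
eef_pos: [0.5328, 0.1797, 0.045]
eef_rot: [0.0, 0.314, 0.95, 0.0]
wrist_force: [-2.0, -0.6, 5.2]
opening: 0.636
```

```bash
python3 -c "
from h import *
st()"
```

```text
t 19.425 p [532.77 179.68  45.02] ang 2.5038 tilt [ 5.e-04 -1.e-04 -1.e+00] F [-2.  -0.6  5.2] T [-0.129  0.329  0.03 ] op 0.636 q [ 0.11  0.39  1.76 -0.    0.99 -0.82]
```

>>> step_arm:
  targets: "0 0 0 0 0 0.04; 0 0 0 0 0 0.08; 0 0 0 0 0 0.08"

```text
time_s: 19.8
eef_pos: [0.5327, 0.1796, 0.045]
eef_rot: [0.0, 0.351, 0.936, -0.0]
wrist_force: [-2.9, -1.9, 6.2]
opening: 0.637
```

```bash
python3 -c "
from h import *
st()"
```

```text
t 19.8 p [532.7  179.62  45.01] ang 2.4234 tilt [ 3.e-04 -3.e-04 -1.e+00] F [-2.9 -1.9  6.2] T [-0.273  0.376  0.02 ] op 0.637 q [ 0.11  0.39  1.76 -0.    0.99 -0.74]
```

>>> step_arm:
  targets: "0 0 0 0 0 0.03; 0 0 0 0 0 0.05; 0 0 0 0 0 0.05"

```text
time_s: 20.18
eef_pos: [0.5326, 0.1795, 0.045]
eef_rot: [0.0, 0.375, 0.927, -0.0]
wrist_force: [-3.1, -1.1, 6.2]
opening: 0.637
```

```bash
python3 -c "
from h import *
st()"
```

```text
t 20.175 p [532.62 179.53  44.99] ang 2.3736 tilt [ 2.e-04 -4.e-04 -1.e+00] F [-3.1 -1.1  6.2] T [-0.277  0.422 -0.04 ] op 0.637 q [ 0.11  0.39  1.76 -0.    0.99 -0.69]
```

>>> step_arm:
  targets: "0 0 0 0 0 0.03; 0 0 0 0 0 0.05; 0 0 0 0 0 0.05"

```text
time_s: 20.55
eef_pos: [0.5326, 0.1795, 0.045]
eef_rot: [0.0, 0.398, 0.918, -0.0]
wrist_force: [-3.1, -1.5, 6.4]
opening: 0.639
```

```bash
python3 -c "
from h import *
st()"
```

```text
t 20.55 p [532.59 179.5   44.99] ang 2.3237 tilt [ 1.e-04 -5.e-04 -1.e+00] F [-3.1 -1.5  6.4] T [-0.305  0.406 -0.07 ] op 0.639 q [ 0.11  0.39  1.76 -0.    0.99 -0.64]
```

>>> step_arm:
  targets: "0 0 0 0 0 0.03; 0 0 0 0 0 0.05; 0 0 0 0 0 0.05"

```text
time_s: 20.92
eef_pos: [0.5325, 0.1794, 0.045]
eef_rot: [0.0, 0.42, 0.907, -0.0]
wrist_force: [-2.8, -2.5, 7.4]
opening: 0.636
```

```bash
python3 -c "
from h import *
st()"
```

```text
t 20.925 p [532.54 179.43  44.99] ang 2.2737 tilt [-1.e-04 -6.e-04 -1.e+00] F [-2.8 -2.5  7.4] T [-0.429  0.518 -0.074] op 0.636 q [ 0.11  0.39  1.76 -0.    0.99 -0.59]
```

>>> step_arm:
  targets: "0 0 0 0 0 0.03; 0 0 0 0 0 0.05; 0 0 0 0 0 0.05"

```text
time_s: 21.3
eef_pos: [0.5325, 0.1794, 0.045]
eef_rot: [0.0, 0.443, 0.897, -0.0]
wrist_force: [-3.9, -2.7, 6.4]
opening: 0.638
```

```bash
python3 -c "
from h import *
st()"
```

```text
t 21.3 p [532.48 179.4   45.  ] ang 2.2237 tilt [-2.e-04 -7.e-04 -1.e+00] F [-3.9 -2.7  6.4] T [-0.406  0.507 -0.005] op 0.638 q [ 0.11  0.39  1.76 -0.    0.99 -0.54]
```

>>> step_arm:
  targets: "0 0 0 0 0 0.025; 0 0 0 0 0 0.045; 0 0 0 0 0 0.045"

```text
time_s: 21.68
eef_pos: [0.5324, 0.1793, 0.045]
eef_rot: [0.0, 0.463, 0.886, -0.0]
wrist_force: [-3.4, -3.1, 6.3]
opening: 0.632
```

```bash
python3 -c "
from h import *
st()"
```

```text
t 21.675 p [532.4  179.35  44.97] ang 2.1787 tilt [-4.e-04 -8.e-04 -1.e+00] F [-3.4 -3.1  6.3] T [-0.459  0.553 -0.014] op 0.632 q [ 0.11  0.39  1.76 -0.    0.99 -0.49]
```

>>> step_arm:
  targets: "0 0 0 0 0 0.025; 0 0 0 0 0 0.045; 0 0 0 0 0 0.045"

```text
time_s: 22.05
eef_pos: [0.5323, 0.1793, 0.045]
eef_rot: [-0.0, 0.483, 0.876, -0.001]
wrist_force: [-3.3, -2.9, 7.4]
opening: 0.641
```

```bash
python3 -c "
from h import *
st()"
```

```text
t 22.05 p [532.34 179.31  44.98] ang 2.1337 tilt [-5.e-04 -9.e-04 -1.e+00] F [-3.3 -2.9  7.4] T [-0.502  0.606 -0.042] op 0.641 q [ 0.11  0.39  1.76 -0.    0.99 -0.45]
```

>>> step_arm:
  targets: "0 0 0 0 0 0.025; 0 0 0 0 0 0.045; 0 0 0 0 0 0.045"

```text
time_s: 22.42
eef_pos: [0.5323, 0.1793, 0.045]
eef_rot: [-0.0, 0.502, 0.865, -0.001]
wrist_force: [-4.2, -2.8, 8.2]
opening: 0.637
```

```bash
echo "print('j6',[round(ctrl.get_obs()['joint_efforts'][5],3)])" > j.py; python3 -c "
from h import *
st();exec(open('j.py').read())
c=optics.camera('side'); save(c,'r3.png',(225,140,335,265),6)"
```

```text
t 22.425 p [532.25 179.3   44.96] ang 2.0888 tilt [-7.e-04 -9.e-04 -1.e+00] F [-4.2 -2.8  8.2] T [-0.474  0.66  -0.032] op 0.637 q [ 0.11  0.39  1.76 -0.    0.99 -0.4 ]
j6 [np.float64(0.037)]
```

View pics/r3.png

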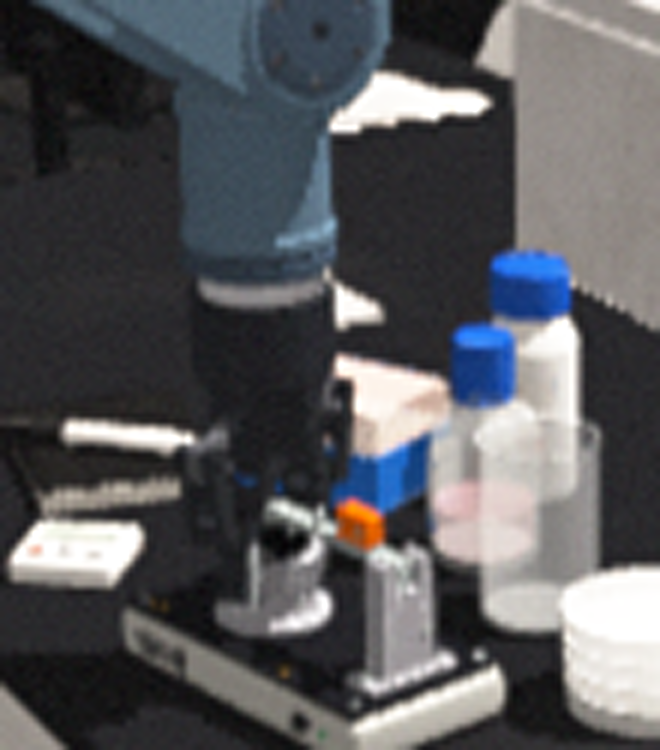

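The key hasn't moved. The joint-6 effort of 0.037 N m is a cleaner torque reading, so I'll use it from here.

>>> step_arm:
  targets: "0 0 0 0 0 0.025; 0 0 0 0 0 0.045; 0 0 0 0 0 0.045"

```text
time_s: 22.85
eef_pos: [0.5322, 0.1793, 0.0449]
eef_rot: [-0.0, 0.522, 0.853, -0.001]
wrist_force: [-4.2, -3.0, 8.0]
opening: 0.634
```

```bash
python3 -c "
from h import *
st();exec(open('j.py').read())"
```

```text
t 22.85 p [532.18 179.26  44.95] ang 2.0438 tilt [-9.e-04 -1.e-03 -1.e+00] F [-4.2 -3.   8. ] T [-0.54   0.745 -0.01 ] op 0.634 q [ 0.11  0.39  1.76 -0.    0.99 -0.36]
j6 [np.float64(0.037)]
```

>>> step_arm:
  targets: "0 0 0 0 0 0.025; 0 0 0 0 0 0.045; 0 0 0 0 0 0.045"

```text
time_s: 23.22
eef_pos: [0.5321, 0.1792, 0.045]
eef_rot: [-0.0, 0.541, 0.841, -0.001]
wrist_force: [-4.8, -2.7, 8.0]
opening: 0.635
```

```bash
python3 -c "
from h import *
st();exec(open('j.py').read())"
```

```text
t 23.225 p [532.14 179.24  44.96] ang 1.9988 tilt [-0.001 -0.001 -1.   ] F [-4.8 -2.7  8. ] T [-0.499  0.73  -0.077] op 0.635 q [ 0.11  0.39  1.76 -0.    0.99 -0.31]
j6 [np.float64(0.038)]
```

>>> step_arm:
  targets: "0 0 0 0 0 0.025; 0 0 0 0 0 0.045; 0 0 0 0 0 0.045"

```text
time_s: 23.6
eef_pos: [0.5321, 0.1792, 0.045]
eef_rot: [-0.0, 0.56, 0.829, -0.001]
wrist_force: [-4.8, -4.0, 8.7]
opening: 0.635
```

```bash
python3 -c "
from h import *
st();exec(open('j.py').read())"
```

```text
t 23.6 p [532.09 179.2   44.95] ang 1.9537 tilt [-0.0011 -0.0011 -1.    ] F [-4.8 -4.   8.7] T [-0.559  0.768 -0.05 ] op 0.635 q [ 0.11  0.39  1.76 -0.    0.99 -0.27]
j6 [np.float64(0.038)]
```

>>> step_arm:
  targets: "0 0 0 0 0 0.025; 0 0 0 0 0 0.045; 0 0 0 0 0 0.045"

```text
time_s: 23.98
eef_pos: [0.532, 0.1792, 0.045]
eef_rot: [-0.0, 0.578, 0.816, -0.001]
wrist_force: [-4.3, -3.6, 9.0]
opening: 0.634
```

```bash
python3 -c "
from h import *
st();exec(open('j.py').read())"
```

```text
t 23.975 p [532.04 179.19  44.97] ang 1.9088 tilt [-0.0012 -0.0011 -1.    ] F [-4.3 -3.6  9. ] T [-0.577  0.817 -0.025] op 0.634 q [ 0.11  0.39  1.76 -0.    0.99 -0.22]
j6 [np.float64(0.038)]
```

>>> step_arm:
  targets: "0 0 0 0 0 0.025; 0 0 0 0 0 0.045; 0 0 0 0 0 0.045"

```text
time_s: 24.35
eef_pos: [0.5319, 0.1792, 0.0449]
eef_rot: [-0.0, 0.596, 0.803, -0.001]
wrist_force: [-5.3, -4.5, 9.1]
opening: 0.638
```

```bash
python3 -c "
from h import *
st();exec(open('j.py').read())"
```

```text
t 24.35 p [531.93 179.19  44.92] ang 1.8638 tilt [-0.0015 -0.0012 -1.    ] F [-5.3 -4.5  9.1] T [-0.539  0.827 -0.039] op 0.638 q [ 0.11  0.39  1.76 -0.    0.99 -0.18]
j6 [np.float64(0.039)]
```

>>> step_arm:
  targets: "0 0 0 0 0 0.025; 0 0 0 0 0 0.045; 0 0 0 0 0 0.045"

```text
time_s: 24.72
eef_pos: [0.5319, 0.1792, 0.0449]
eef_rot: [-0.0, 0.614, 0.789, -0.001]
wrist_force: [-5.9, -4.2, 9.0]
opening: 0.631
```

```bash
python3 -c "
from h import *
st();exec(open('j.py').read())"
```

```text
t 24.725 p [531.88 179.18  44.93] ang 1.8188 tilt [-0.0016 -0.0012 -1.    ] F [-5.9 -4.2  9. ] T [-0.561  0.884 -0.022] op 0.631 q [ 0.11  0.39  1.76 -0.    0.99 -0.13]
j6 [np.float64(0.039)]
```

>>> step_arm:
  targets: "0 0 0 0 0 0.025; 0 0 0 0 0 0.045; 0 0 0 0 0 0.045"

```text
time_s: 25.1
eef_pos: [0.5318, 0.1791, 0.0449]
eef_rot: [-0.0, 0.632, 0.775, -0.001]
wrist_force: [-5.4, -4.3, 8.6]
opening: 0.635
```

```bash
python3 -c "
from h import *
st();exec(open('j.py').read())"
```

```text
t 25.1 p [531.83 179.15  44.94] ang 1.7738 tilt [-0.0017 -0.0012 -1.    ] F [-5.4 -4.3  8.6] T [-0.588  0.9   -0.041] op 0.635 q [ 0.11  0.39  1.76 -0.    0.99 -0.09]
j6 [np.float64(0.039)]
```

>>> step_arm:
  targets: "0 0 0 0 0 0.025; 0 0 0 0 0 0.045; 0 0 0 0 0 0.045"

```text
time_s: 25.48
eef_pos: [0.5318, 0.1791, 0.0449]
eef_rot: [-0.0, 0.649, 0.761, -0.001]
wrist_force: [-5.2, -2.9, 9.0]
opening: 0.638
```

```bash
python3 -c "
from h import *
st();exec(open('j.py').read())"
```

```text
t 25.475 p [531.79 179.15  44.94] ang 1.7288 tilt [-0.0018 -0.0012 -1.    ] F [-5.2 -2.9  9. ] T [-0.658  0.996 -0.076] op 0.638 q [ 0.11  0.39  1.76 -0.    0.99 -0.04]
j6 [np.float64(0.039)]
```

>>> step_arm:
  targets: "0 0 0 0 0 0.025; 0 0 0 0 0 0.045; 0 0 0 0 0 0.045"

```text
time_s: 25.85
eef_pos: [0.5317, 0.1792, 0.045]
eef_rot: [-0.0, 0.666, 0.746, -0.001]
wrist_force: [-5.7, -3.6, 9.6]
opening: 0.634
```

```bash
python3 -c "
from h import *
st();exec(open('j.py').read())"
```

```text
t 25.85 p [531.71 179.17  44.95] ang 1.6839 tilt [-0.0019 -0.0013 -1.    ] F [-5.7 -3.6  9.6] T [-0.633  1.025 -0.097] op 0.634 q [ 0.11  0.39  1.76 -0.    0.99  0.  ]
j6 [np.float64(0.039)]
```

>>> step_arm:
  targets: "0 0 0 0 0 0.025; 0 0 0 0 0 0.045; 0 0 0 0 0 0.045"

```text
time_s: 26.22
eef_pos: [0.5317, 0.1791, 0.0449]
eef_rot: [-0.0, 0.683, 0.731, -0.001]
wrist_force: [-6.0, -4.1, 9.6]
opening: 0.633
```

```bash
python3 -c "
from h import *
st();exec(open('j.py').read())"
```

```text
t 26.225 p [531.67 179.13  44.93] ang 1.6389 tilt [-0.002  -0.0013 -1.    ] F [-6.  -4.1  9.6] T [-0.561  1.101 -0.058] op 0.633 q [ 0.11  0.39  1.76 -0.    0.99  0.05]
j6 [np.float64(0.04)]
```

>>> step_arm:
  targets: "0 0 0 0 0 0.025; 0 0 0 0 0 0.045; 0 0 0 0 0 0.045"

```text
time_s: 26.6
eef_pos: [0.5316, 0.1791, 0.0449]
eef_rot: [-0.0, 0.699, 0.715, -0.001]
wrist_force: [-7.4, -4.2, 9.6]
opening: 0.636
```

```bash
python3 -c "
from h import *
st();exec(open('j.py').read())"
```

```text
t 26.6 p [531.58 179.15  44.94] ang 1.5939 tilt [-0.0022 -0.0013 -1.    ] F [-7.4 -4.2  9.6] T [-0.588  1.077 -0.128] op 0.636 q [ 0.11  0.39  1.76 -0.    0.99  0.09]
j6 [np.float64(0.04)]
```

>>> step_arm:
  targets: "0 0 0 0 0 0.025; 0 0 0 0 0 0.045; 0 0 0 0 0 0.045"

```text
time_s: 26.98
eef_pos: [0.5315, 0.1792, 0.0449]
eef_rot: [-0.0, 0.715, 0.699, -0.001]
wrist_force: [-6.7, -3.4, 9.4]
opening: 0.633
```

```bash
python3 -c "
from h import *
st();exec(open('j.py').read())"
```

```text
t 26.975 p [531.52 179.16  44.93] ang 1.549 tilt [-0.0024 -0.0013 -1.    ] F [-6.7 -3.4  9.4] T [-0.601  1.106  0.007] op 0.633 q [ 0.11  0.39  1.76 -0.    0.99  0.14]
j6 [np.float64(0.044)]
```

>>> step_arm:
  targets: "0 0 0 0 0 0.02; 0 0 0 0 0 0.04; 0 0 0 0 0 0.04"

```text
time_s: 27.35
eef_pos: [0.5315, 0.1791, 0.0449]
eef_rot: [-0.0, 0.729, 0.685, -0.001]
wrist_force: [-6.7, -3.5, 10.6]
opening: 0.639
```

```bash
python3 -c "
from h import *
st();exec(open('j.py').read())"
```

```text
t 27.35 p [531.46 179.14  44.91] ang 1.5092 tilt [-0.0025 -0.0014 -1.    ] F [-6.7 -3.5 10.6] T [-0.647  1.158  0.052] op 0.639 q [ 0.11  0.39  1.76 -0.    0.99  0.18]
j6 [np.float64(0.119)]
```

>>> step_arm:
  targets: "0 0 0 0 0 0.02; 0 0 0 0 0 0.02"

```text
time_s: 27.6
eef_pos: [0.5315, 0.1792, 0.0449]
eef_rot: [-0.0, 0.735, 0.678, -0.001]
wrist_force: [-6.4, -4.3, 10.3]
opening: 0.634
```

```bash
python3 -c "
from h import *
st();exec(open('j.py').read())
c=optics.camera('side'); save(c,'r4.png',(245,195,315,265),10)"
```

```text
t 27.6 p [531.45 179.16  44.92] ang 1.4897 tilt [-0.0025 -0.0015 -1.    ] F [-6.4 -4.3 10.3] T [-0.627  1.165  0.25 ] op 0.634 q [ 0.11  0.39  1.76 -0.    0.99  0.2 ]
j6 [np.float64(0.334)]
```

View pics/r4.png

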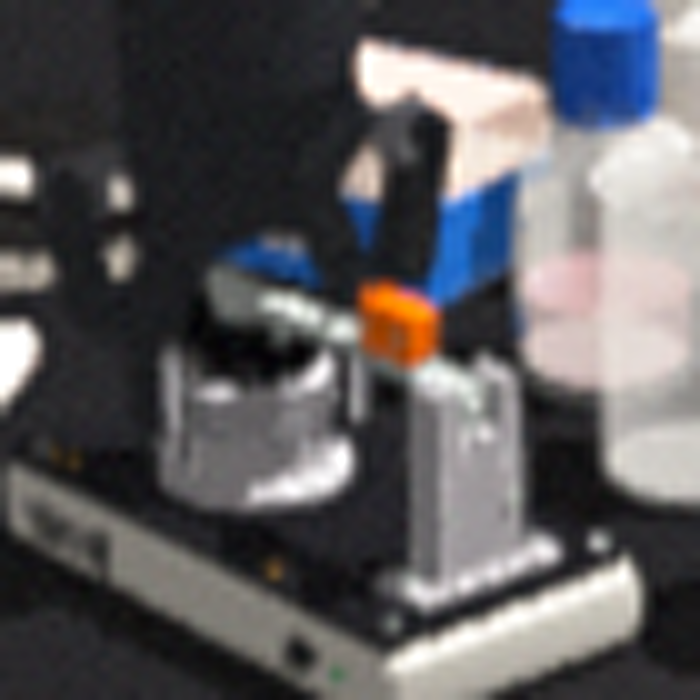

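The ring has met the washer: j6 is at 0.33 and the wrist moment agrees. Smaller steps now.

>>> step_arm:
  targets: "0 0 0 0 0 0.02; 0 0 0 0 0 0.02; 0 0 0 0 0 0.02"

```text
time_s: 28.02
eef_pos: [0.5314, 0.1791, 0.0449]
eef_rot: [-0.0, 0.742, 0.671, -0.001]
wrist_force: [-7.6, -3.8, 10.4]
opening: 0.634
```

```bash
python3 -c "
from h import *
st();exec(open('j.py').read())"
```

```text
t 28.025 p [531.44 179.15  44.93] ang 1.47 tilt [-0.0025 -0.0015 -1.    ] F [-7.6 -3.8 10.4] T [-0.542  1.185  0.386] op 0.634 q [ 0.11  0.39  1.76 -0.    0.99  0.22]
j6 [np.float64(0.355)]
```

>>> step_arm:
  targets: "0 0 0 0 0 0.02; 0 0 0 0 0 0.02; 0 0 0 0 0 0.02"

```text
time_s: 28.4
eef_pos: [0.5314, 0.1792, 0.0449]
eef_rot: [-0.0, 0.748, 0.663, -0.001]
wrist_force: [-7.4, -4.6, 10.1]
opening: 0.638
```

```bash
python3 -c "
from h import *
st();exec(open('j.py').read())"
```

```text
t 28.4 p [531.4  179.17  44.92] ang 1.4503 tilt [-0.0025 -0.0016 -1.    ] F [-7.4 -4.6 10.1] T [-0.633  1.201  0.447] op 0.638 q [ 0.11  0.39  1.76 -0.    0.99  0.24]
j6 [np.float64(0.449)]
```

>>> step_arm:
  targets: "0 0 0 0 0 0.015; 0 0 0 0 0 0.03; 0 0 0 0 0 0.03; 0 0 0 0 0 0.03"

```text
time_s: 28.9
eef_pos: [0.5314, 0.1792, 0.0449]
eef_rot: [-0.0, 0.758, 0.652, -0.002]
wrist_force: [-7.8, -3.8, 10.8]
opening: 0.636
```

```bash
python3 -c "
from h import *
st();exec(open('j.py').read())"
```

```text
t 28.9 p [531.37 179.18  44.91] ang 1.4207 tilt [-0.0026 -0.0017 -1.    ] F [-7.8 -3.8 10.8] T [-0.574  1.178  0.534] op 0.636 q [ 0.11  0.39  1.76 -0.    0.99  0.27]
j6 [np.float64(0.616)]
```

>>> step_arm:
  targets: "0 0 0 0 0 0.015; 0 0 0 0 0 0.03; 0 0 0 0 0 0.035; 0 0 0 0 0 0.035; 0 0 0 0 0 0.035"

```text
time_s: 29.52
eef_pos: [0.5313, 0.1792, 0.0449]
eef_rot: [-0.0, 0.769, 0.639, -0.002]
wrist_force: [-6.9, -4.5, 10.5]
opening: 0.637
```

```bash
python3 -c "
from h import *
st();exec(open('j.py').read())
c=optics.camera('side'); save(c,'r5.png',(245,195,315,265),10)
st();exec(open('j.py').read())"
```

```text
t 29.525 p [531.34 179.16  44.91] ang 1.3863 tilt [-0.0026 -0.0019 -1.    ] F [-6.9 -4.5 10.5] T [-0.581  1.177  0.881] op 0.637 q [ 0.11  0.39  1.76 -0.    0.99  0.3 ]
j6 [np.float64(0.864)]
t 29.575 p [531.32 179.18  44.91] ang 1.3863 tilt [-0.0026 -0.0019 -1.    ] F [-7.8 -4.5 10.6] T [-0.609  1.21   0.903] op 0.634 q [ 0.11  0.39  1.76 -0.    0.99  0.3 ]
j6 [np.float64(0.865)]
```

View pics/r5.png

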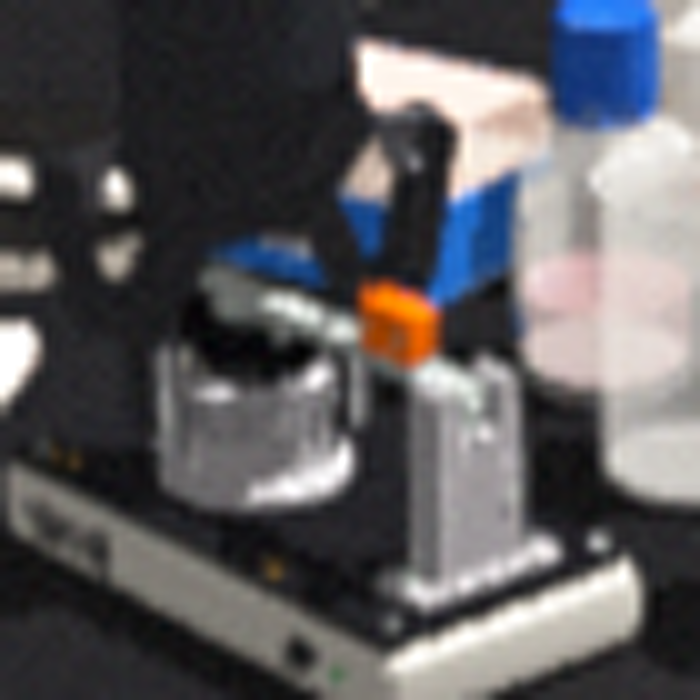

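Torque is about 0.87–0.90 N m on both readings, and the key is still seated. I'll release and rise.

>>> step_arm:
  targets: "0 0 0 0 0 0; 0 0 0 0 0 0; 0 0 0 0 0 0; 0 0 0 0 0 0"
  grip: 100

```text
time_s: 30.08
eef_pos: [0.5326, 0.1798, 0.0442]
eef_rot: [-0.0, 0.77, 0.638, 0.0]
wrist_force: [0.3, 0.9, 0.2]
opening: 0.999
```

>>> step_arm:
  targets: "0 0 -15 0 0 0; 0 0 -40 0 0 0; 0 0 -75 0 0 0; 0 0 -110 0 0 0; 0 0 -116 0 0 0; 0 0 -116 0 0 0; 0 0 -116 0 0 0"

```text
time_s: 30.95
eef_pos: [0.5315, 0.1796, 0.1589]
eef_rot: [-0.001, 0.77, 0.638, -0.001]
wrist_force: [-1.1, 0.6, -0.4]
opening: 1.002
```

```bash
python3 -c "
from h import *
st()
print(row([.5463,.1043,.160],1.754))
c=optics.camera('side'); np.savez('side6.npz',**c); save(c,'r6.png',(245,195,315,265),10)"
```

```text
t 30.95 p [531.51 179.65 158.91] ang 1.3838 tilt [-2.5e-03 -3.0e-04 -1.0e+00] F [-1.1  0.6 -0.4] T [ 0.018  0.008 -0.007] op 1.002 q [0.11 0.23 1.71 0.   1.21 0.3 ]
(array([-71.3,  28.5,  -1.1]), array([-2.500e-03,  3.000e-04, -3.702e-01]))
```

View pics/r6.png

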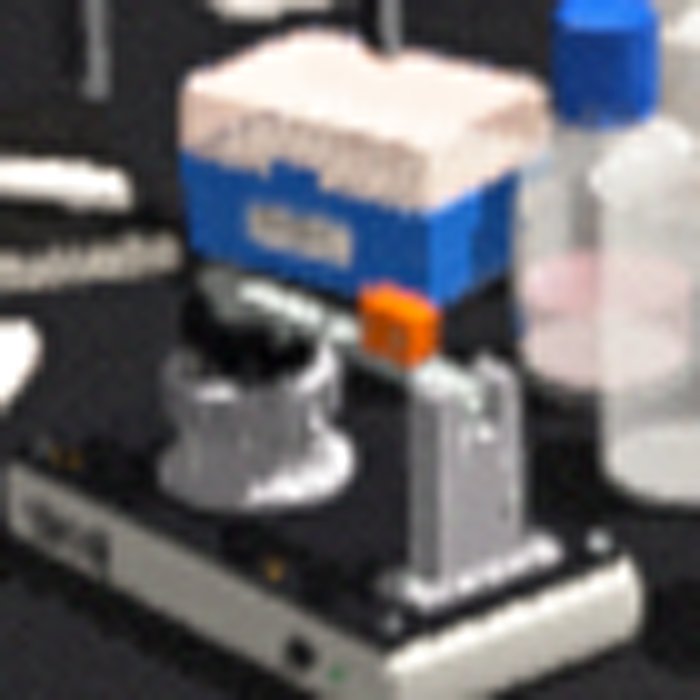

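```bash
python3 -c "
from h import *
print(rowc([.5463,.1043,.160],1.752,[.5323,.18,.16],1.3845))"
```

```text
(array([-71.8,  27.8,   0. ]), -0.3675)
```

>>> step_arm:
  targets: "-24 9 0 0 0 -0.12; -48 18 0 0 0 -0.24; -71.8 27.8 0 0 0 -0.3675; -71.8 27.8 0 0 0 -0.3675; -71.8 27.8 0 0 0 -0.3675"

```text
time_s: 31.62
eef_pos: [0.5459, 0.1044, 0.1595]
eef_rot: [-0.001, 0.641, 0.767, -0.0]
wrist_force: [0.1, 0.1, -0.4]
opening: 1.0
```

>>> step_arm:
  targets: "0 0 25 0 0 0; 0 0 50 0 0 0; 0 0 65 0 0 0; 0 0 68 0 0 0; 0 0 68 0 0 0; 0 0 68 0 0 0"

```text
time_s: 32.38
eef_pos: [0.5472, 0.1041, 0.0933]
eef_rot: [0.001, 0.641, 0.768, 0.001]
wrist_force: [-0.5, -0.6, 1.4]
opening: 0.998
```

```bash
python3 -c "
from h import *
st()
c=optics.camera('side'); save(c,'r7.png',(245,175,325,265),8)"
```

```text
t 32.375 p [547.23 104.13  93.3 ] ang 1.7513 tilt [ 0.0017 -0.     -1.    ] F [-0.5 -0.6  1.4] T [-0.045 -0.005 -0.011] op 0.998 q [-0.03  0.3   1.76  0.    1.08 -0.21]
```

View pics/r7.png

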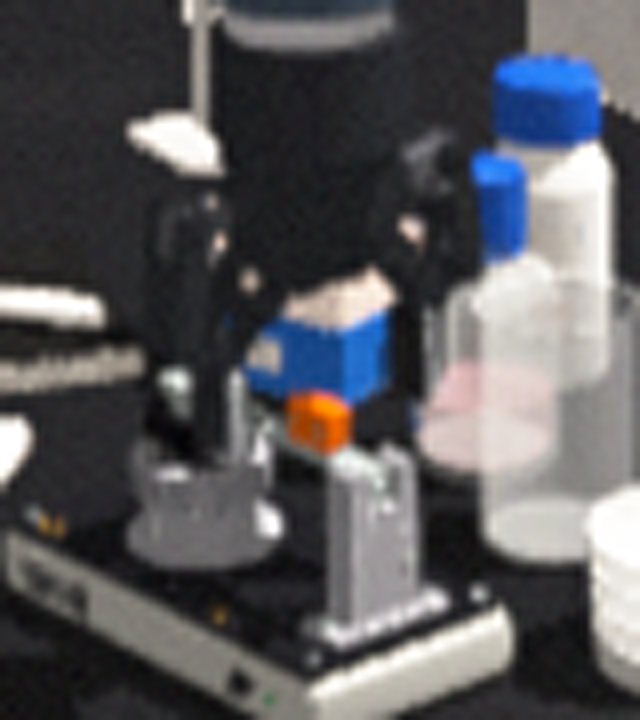

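Jaws are round the handle (about 320,422). Gripping it.

>>> step_arm:
  targets: "0 0 0.5 0 0 0; 0 0 0.5 0 0 0; 0 0 0.5 0 0 0; 0 0 0.5 0 0 0; 0 0 0.5 0 0 0; 0 0 0.5 0 0 0; 0 0 0.5 0 0 0; 0 0 0.5 0 0 0"
  grip: 0

```text
time_s: 33.42
eef_pos: [0.5462, 0.104, 0.0918]
eef_rot: [-0.0, 0.64, 0.768, -0.0]
wrist_force: [-4.2, -1.2, 5.6]
opening: 0.124
```

```bash
python3 -c "
from h import *
st()"
```

```text
t 33.425 p [546.2  104.    91.85] ang 1.7514 tilt [-6.e-04 -2.e-04 -1.e+00] F [-4.2 -1.2  5.6] T [-0.187  0.702  0.264] op 0.124 q [-0.03  0.31  1.76 -0.    1.07 -0.21]
```

>>> step_arm:
  targets: "0 0 -2 0 0 0; 0 0 -5 0 0 0; 0 0 -9 0 0 0; 0 0 -14 0 0 0; 0 0 -20 0 0 0"

```text
time_s: 34.05
eef_pos: [0.5469, 0.1041, 0.1125]
eef_rot: [0.0, 0.641, 0.768, 0.0]
wrist_force: [1.1, 0.1, -0.7]
opening: 0.127
```

```bash
python3 -c "
from h import *
st()
print(rowc([.5300,-.285,.160],1.739,[.5463,.1043,.0715+.04],1.752))"
```

```text
t 34.05 p [546.9  104.06 112.53] ang 1.7512 tilt [ 1.e-03  1.e-04 -1.e+00] F [ 1.1  0.1 -0.7] T [-0.015 -0.038 -0.024] op 0.127 q [-0.03  0.28  1.75  0.    1.11 -0.21]
(array([-380. ,  -86.2,  -48.5]), 0.013)
```

>>> step_arm:
  targets: "0 0 -20 0 0 0; 0 0 -38.5 0 0 0; -45 -10 -38.5 0 0 0; -95 -22 -38.5 0 0 0; -145 -33 -38.5 0 0 0.004; -195 -45 -38.5 0 0 0.008; -245 -56 -38.5 0 0 0.013; -295 -67 -38.5 0 0 0.013"

```text
time_s: 35.05
eef_pos: [0.5336, -0.2, 0.1513]
eef_rot: [0.001, 0.646, 0.764, 0.0]
wrist_force: [1.8, 0.3, -2.6]
opening: 0.129
```

>>> step_arm:
  targets: "-45 -10 0 0 0 0; -85 -19 10 0 0 0; -97 -22 40 0 0 0; -97 -22 80 0 0 0; -97 -22 80 0 0 0; -97 -22 80 0 0 0"

```text
time_s: 35.8
eef_pos: [0.5289, -0.2979, 0.072]
eef_rot: [0.001, 0.645, 0.764, 0.0]
wrist_force: [-0.1, 0.1, -1.6]
opening: 0.128
```

```bash
python3 -c "
from h import *
st()
c=optics.camera('side'); save(c,'p1.png',(240,190,410,350),4.5)"
```

```text
t 35.8 p [ 528.89 -297.91   71.99] ang 1.7387 tilt [ 0.0015 -0.0012 -1.    ] F [-0.1  0.1 -1.6] T [-0.019 -0.039  0.006] op 0.128 q [-0.71  0.43  1.64  0.    1.07 -0.88]
```

View pics/p1.png

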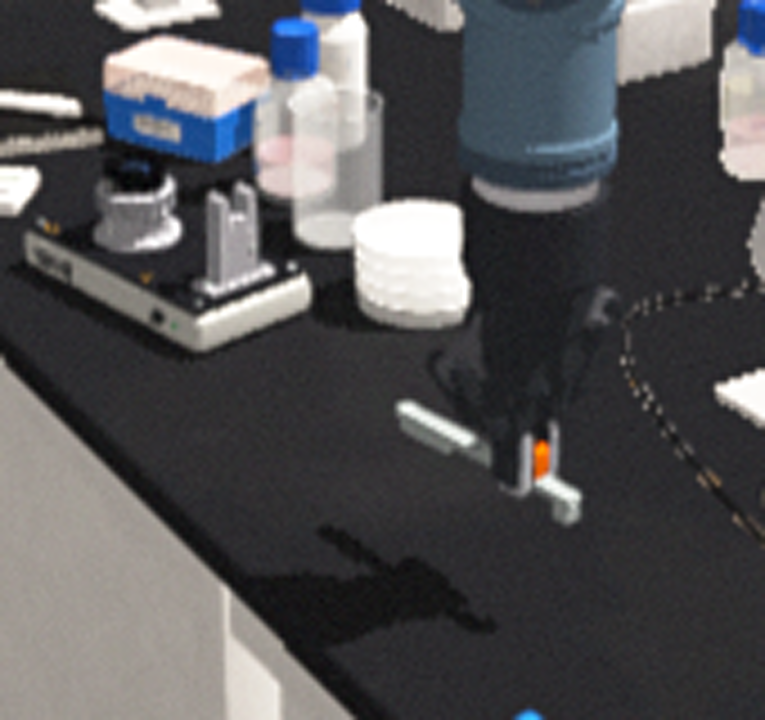

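>>> step_arm:
  targets: "0 0 25 0 0 0; 0 0 45 0 0 0; 0 0 56 0 0 0; 0 0 61 0 0 0; 0 0 62.5 0 0 0; 0 0 63.3 0 0 0; 0 0 63.3 0 0 0; 0 0 63.3 0 0 0"

```text
time_s: 36.85
eef_pos: [0.5282, -0.2976, 0.0074]
eef_rot: [0.0, 0.645, 0.764, 0.0]
wrist_force: [0.4, 0.2, -1.3]
opening: 0.127
```

```bash
python3 -c "
from h import *
st()"
```

```text
t 36.85 p [ 528.2  -297.65    7.36] ang 1.7383 tilt [ 5.e-04 -4.e-04 -1.e+00] F [ 0.4  0.2 -1.3] T [-0.039 -0.076 -0.003] op 0.127 q [-0.71  0.53  1.65  0.    0.96 -0.88]
```

>>> step_arm:
  targets: "0 0 0.5 0 0 0; 0 0 1 0 0 0; 0 0 1 0 0 0"

```text
time_s: 37.22
eef_pos: [0.5282, -0.2977, 0.0069]
eef_rot: [0.0, 0.645, 0.764, -0.0]
wrist_force: [-2.5, 2.4, 6.5]
opening: 0.129
```

```bash
python3 -c "
from h import *
st()"
```

```text
t 37.225 p [ 528.22 -297.67    6.89] ang 1.7384 tilt [ 3.e-04 -3.e-04 -1.e+00] F [-2.5  2.4  6.5] T [ 0.305  0.434 -0.031] op 0.129 q [-0.71  0.53  1.65 -0.    0.96 -0.88]
```

Touching down (Fz +6.5). I'll release, rise and look.

>>> step_arm:
  targets: "0 0 0 0 0 0; 0 0 0 0 0 0; 0 0 0 0 0 0; 0 0 0 0 0 0; 0 0 0 0 0 0"
  grip: 100

```text
time_s: 37.85
eef_pos: [0.528, -0.2974, 0.0059]
eef_rot: [-0.0, 0.645, 0.764, 0.0]
wrist_force: [0.2, 0.4, 0.3]
opening: 0.998
```

>>> step_arm:
  targets: "0 0 -15 0 0 0; 0 0 -45 0 0 0; 0 0 -90 0 0 0; 0 0 -140 0 0 0; 0 0 -190 0 0 0; 0 0 -190 0 0 0"

```text
time_s: 38.6
eef_pos: [0.5306, -0.2996, 0.2029]
eef_rot: [0.006, 0.645, 0.764, -0.0]
wrist_force: [0.8, -0.0, -0.0]
opening: 0.997
```

```bash
python3 - <<'E'
from ov import *
st(); c=optics.camera('side'); save(c,'e1.png',(230,190,400,350),4.5); save(c,'e2.png',(245,205,305,265),12)
r,f,v=fit(shift(c),[.5155,-.2217,.168]); print(r,f)
E
```

```text
t 38.6 p [ 530.63 -299.56  202.91] ang 1.7385 tilt [ 0.0086 -0.0073 -0.9999] F [ 0.8 -0.  -0. ] T [-0.025 -0.011  0.019] op 0.997 q [-0.71  0.27  1.55  0.    1.3  -0.88]
[ 0.51543925 -0.22132844  0.17286667] 101.12156022428645
```

View pics/e1.png

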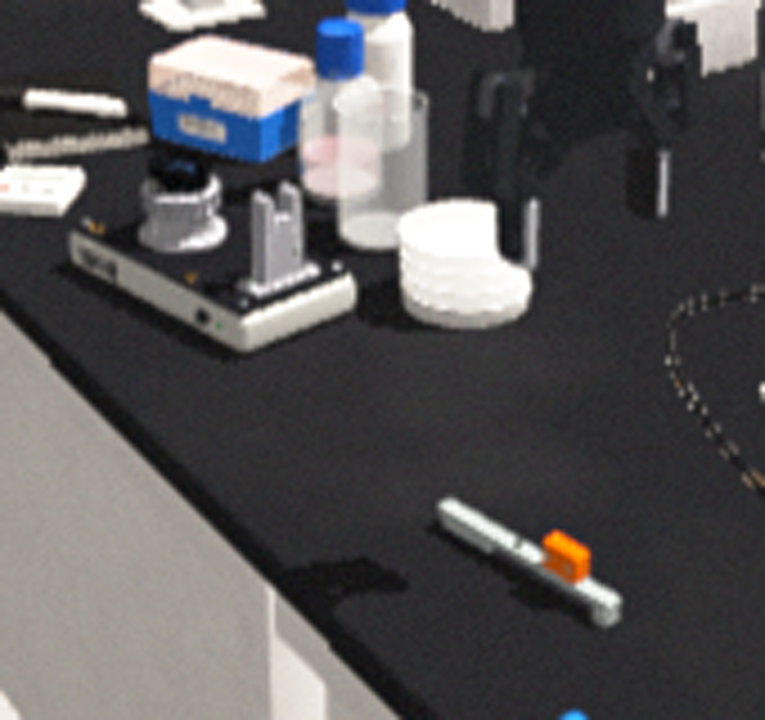

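View pics/e2.png

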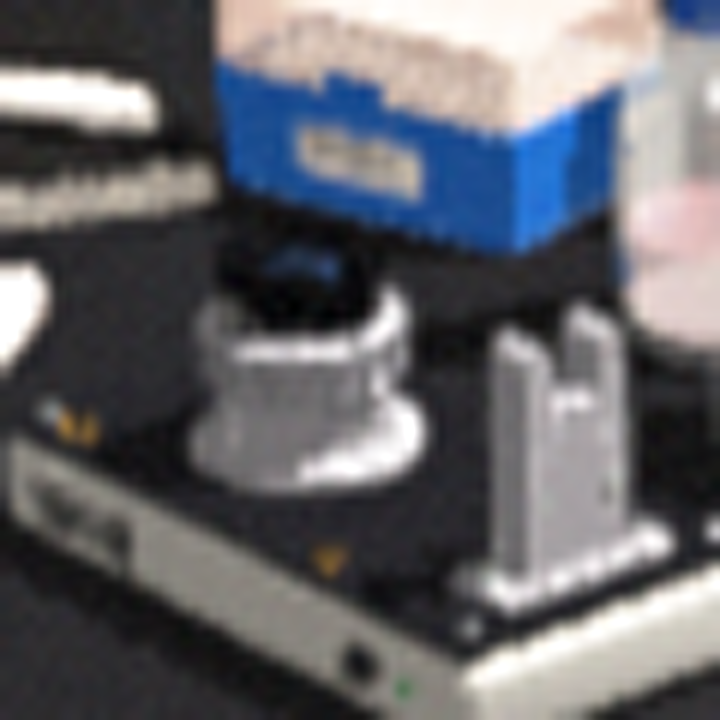

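The key is standing on the worktop and the model fit is as good as at the start. The bystanders look unchanged. Handing in.

```bash
python3 -c "
from bench import ticket
print(ticket.hand_in())"
```

```text
the job is handed in; nothing more can be done
None
```

The job is handed in at about 38.6 s of the 72 s allowed; no verdict was reported. The key was fitted and let go, the ring tightened to about 0.9 N m, and the key set back down on the worktop.

- **Finding the lens axis:** The top camera showed only featureless grey noise all the way through, so I worked from the side camera. The camera's position for the lens axis was 2–3 mm off. I corrected it by closing the gripper on the lock ring in two directions.
- **Key fit:** The key went in with almost no force, seated at the expected height and was let go. The overlay agreed within 1–2 mm. A silhouette fit put the key 2.2 mm short along its length, still inside the 4 mm limit.
- **Tightening:** The ring met the washer after about 1 rad clockwise, and I stopped 0.1 rad later. The final torque was 0.865 N m on joint 6 and 0.88–0.90 N m on the wrist sensor. Earlier in the tightening the wrist sensor read up to 0.1 N m lower than joint 6.
- **Last checks:** The last picture shows the key standing upright about 0.4 m from the lens axis and clear of the imager. The bystanders appear unmoved.
- **Not confirmed:** I could not see the barrel's white line in the pictures. The barrel being on its mark rests on the key having stayed in the slots and fork, where the play allows roughly 0.07 rad against the 0.12 rad limit.

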